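# Wind the index table on one division and pin it

### The arm

A 7-joint arm with a two-finger parallel gripper is mounted at the origin on the work surface. World frame = base frame: x ahead of the robot, y to its left, z up, the work surface at z = 0. Lengths are in m, angles in degrees, forces in N, time in s.
With the tool pointing down it reaches from about 0.425 to 0.875 m from the base axis. Payload 4.7 kg.
Tool frame: the origin (TCP) lies midway between the tips of the shut fingers; the grasp point (between the pads) lies 19 mm behind it; z points along the fingers, y is the direction in which the jaws open and shut (so a half turn about z gives the same grasp; the last joint's range is limited). The gripper opens to 87 mm and grips with 3 to 60 N. Pads are 19 mm wide; open, the fingers measure 117 mm over their backs; the gripper's body (75 mm by 190 mm) begins 51 mm behind the grasp point.
Start: joints at [-65.082, 18.392, -4.016, 83.108, 1.295, 78.541, -3.26], TCP at [0.266, 0.593, 0.223] pointing down, gripper open.
Joint ranges: [-163.93, 163.93], [-17.29, 119.83], [-79.2, 71.16], [3.27, 140.29], [-89.18, 269.18], [5.43, 117.66], [-154.24, 154.24]. Speed limits (degrees/s): [147.25, 147.25, 180, 180, 180, 180, 180].

### API

Orientations are given as [roll, pitch, yaw] about the fixed x, y, z axes, in that order (R = Rz(yaw) Ry(pitch) Rx(roll)).
In Python, from cell import env gives the robot as it stands. The module is installed in compiled form; this text tells all that it offers.
- The arm moves only by the tool servo_tool, never from a script. Its argument "plan" is a list of rows, each a list of 3 entries, a list of its own where there are three numbers: the opening, from 0 (shut) to 1 (fully open), then the shift along the tool's x, y, z in cm, then the turn, a rotation vector about the tool's x, y, z in degrees. A call has 1 to 20 rows; each row shifts and turns the pose as measured when the row begins, along the tool's axes as they then stand; what a row does not reach is not made up. A row lasts 1/12 s, in which the tool goes at most 41.7 mm and 7.16 degrees, less where a joint would pass 70% of its speed; a pose out of reach is approached as far as the arm can. A call is refused whole if a number of a shift passes 4.17 or a number of a turn 7.16, either way. A call with a gripper value outside its range is refused whole. The fingers move at their own pace and stop on an object; "force" is the grip in N (left out, the last holds). Time passes only in rows, so rows that do not move let the fingers close. It gives the time, the measured TCP pose, the force and the opening at its end, in the units of the state.
- env.get_obs(): the state, without advancing time (a new reading comes with each control period).
- env.read_camera(name): name is "scene" or "top" or "wrist"; returns a dict with "image" (400x640x3 uint8, blue, green, red), "fx", "fy", "cx", "cy" (pixels), "rvec" (rotation vector, rad) and "tvec" (3), from world to camera coordinates, as OpenCV has them; the wrist camera has in their place "T_tool_cam" (4x4, takes a point from camera to tool coordinates, whose origin is the TCP and whose axes are the flange's). Camera axes: x right, y down, z forward; pixel columns grow to the right and rows downward; lengths in m; the calibration is good to about 2 mm. A picture is of the moment at which its call begins: read the wrist's pose just before it. There is no depth.
- env.sign_off(): hands the job in, once; it reports no verdict.
The state is a dict: "time_s": time; "qpos": joint angles; "joint_velocities": joint speeds; "effort": joint torques, N m; "tool_pos": TCP position; "tool_rot": TCP orientation; "force": force on the tool from outside, world axes, zero at the start; "wrist_torque": the same for the moment, N m; "grip_width": finger opening in m.
Only numpy, scipy, OpenCV 4.12 (cv2) and the standard library are available. Lean on these libraries where they do the work, as an engineer would, in place of code of your own. Each camera call takes 0.05 s, during which the arm holds its last target. There are 200 camera calls.

### The job

Wind the red crank handle of the green worm-driven index table clockwise, several turns, until the steel faceplate has moved on its one division and its orange ear has come up firmly against the brass stop screw; stop once you feel it bear firmly, because forcing the crank on against the stop strains the worm. Then take the red-headed locking pin from the wooden rack, push it fully home through the aluminium bracket into the ear, let go, and leave everything else on the bench alone.

Things in the scene. Friction and masses are not known exactly. Their poses are not given: they have to be found in the camera images.
- indexer: Green worm-driven index table, bolted down; foot 200 x 430 x 12 mm, long side along its y. Origin on the bench top, z up. Crank axis at x 0, y -115 mm; faceplate axis at x 0, y +85 mm. Faceplate: steel disc, radius 78 mm, top at z 90 mm, with a grey cast hub on it (radius 48 mm, top at z 128 mm). The plate moves only through the worm; it cannot be pushed round.
- crank_axis (a point): Point on the crank's vertical axis, 122 mm above the bench, fixed to the index table. Winding freely takes about 1 to 4 N at the handle; against the stop this rises by about 1.3 N for each mm of further handle travel. A rise of 5 to 9 N is firmly home; from about 14 N of rise (10 mm of travel past first touch) the drive is strained. Let go, the plate stays put.
- handle_grip (a point): Middle of the red crank handle: an upright round sleeve, diameter 22 mm, from 98 to 146 mm above the bench, spinning freely on its pin, so a fixed wrist can carry it round. It circles the crank axis at radius 45 mm. Top of the dark crank arm under it: 95 mm above the bench; within 100 mm of the crank axis nothing else stands higher.
- crank (a joint): Wind-up of the crank, which is sprung on its hub: rad that the crank leads its worm shaft, growing clockwise from above; it grows with the load, 4 N m per rad (0.01 rad is 0.9 N at the handle). 0 unloaded, about 0.01 to 0.045 while winding freely; 0.07 to 0.12 firmly home; the drive is strained from 0.2. It does not tell how far the worm has turned.
- ear_hole (a point): Centre of the top of the 17 mm square hole in the orange ear of the faceplate, 97 mm from the plate axis, 88 mm above the bench; ear 16 mm thick. 40 rad of crank, clockwise, turn the plate 1 rad anticlockwise. It starts 23 to 31 degrees short of the bracket; the stop screw halts it within 2.5 mm of under the bracket hole, where exactly must be felt; the pin still fits.
- bracket_hole (a point): Centre of the mouth of the 14 mm round hole in the top of the aluminium bracket, 116 mm above the bench; bracket arm 40 x 50 x 18 mm, hole right through it, the ear passing 10 mm beneath it. In the index table's frame it is at x 0, y +182 mm. The brass stop screw is on the -x side of the ear.
- pin: Locking pin, 90 g: steel shank of diameter 12 mm, 50 mm long, tapered tip; steel collar, diameter 28 mm, 5 mm thick; red round head, diameter 24 mm, 5 to 37 mm above the origin. Origin: on the axis at the collar's underside; z up to the head. It starts upright in the rack, collar on the rack's top, 58 mm above the bench; fully home, the collar lies on the bracket.
- rack: Fixed wooden rack, 150 x 50 x 58 mm, origin under its centre, with three through holes, 15 mm wide, in a row along its x, 50 mm apart. Each holds one pin.
- pin_b: Pin of the same shape with a black head, in the rack: leave alone.
- pin_c: Pin of the same shape with a blue head, in the rack: leave alone.
- screwdriver: Yellow screwdriver lying on the bench: leave alone.
- wrench: Steel wrench lying on the bench: leave alone.
- oil: Green plastic oil bottle, 64 mm across, 150 mm tall: leave alone.
- screw_jar: Jar with a steel lid, 70 mm across, 80 mm tall: leave alone.
- flange: Grey flange ring, 96 mm across, 18 mm thick, lying flat: leave alone.
- brush: Brush with a wooden handle lying on the bench: leave alone.

How it is judged:
By the outcome, as a careful person would: the job done as asked, in the order asked, and still so for the second after the job is handed in, with the robot touching nothing.
It also fails if it takes over 72 s, if anything falls off the work surface, if the arm or the gripper's body presses on something with over 40 N, if the wrist force passes 120 N, or if a joint passes its speed limit or range.

## Working session

There is one attempt and no reset: what is moved stays moved. The work goes in short steps, Python scripts to look and compute and a tool call to move; the robot and the scene stay as the last step left them, time stands still between calls to the robot, and variables do not carry over. Pictures are saved under pics/ and viewed, about 8 in all and at most 12, crops included, and the job is handed in when it is done.

Besides the shell and the picture viewer there is one more tool, called after ">>>" as name(argument=value, ...) on one line, values as JSON. servo_tool: Moves the arm, as the interface text tells. Its arguments: {"type":"object","properties":{"plan":{"type":"array"},"force":{"type":"number"}},"required":["plan"]}

```bash
ls; mkdir -p pics
python3 - <<'E'
from cell import env
import cv2,numpy as np
np.set_printoptions(precision=4,suppress=True)
o=env.get_obs();print(o)
for n in("scene","top"):
    r=env.read_camera(n);cv2.imwrite(f"pics/{n}0.png",r["image"]);print(n,r["fx"],r["fy"],r["cx"],r["cy"],r["rvec"],r["tvec"])
r=env.read_camera("wrist");print(r["T_tool_cam"],r["fx"]);
E
```

```text
pics
{'time_s': 0.0, 'qpos': array([-65.0814,  18.4401,  -4.0158,  83.177 ,   1.2959,  78.539 ,
        -3.2598]), 'joint_velocities': array([ 0.1092,  0.0122, -0.0609,  0.0056, -0.0586,  0.0111, -0.0734]), 'effort': array([  0.0002, -49.128 ,  -0.4039, -31.2536,  -0.064 ,   0.0436,
         0.0002]), 'tool_pos': array([0.2653, 0.5928, 0.2214]), 'tool_rot': array([-179.8892,    0.0065,  155.8918]), 'force': array([0.4271, 0.3795, 0.5032]), 'wrist_torque': array([-0.0409, -0.0265, -0.0418]), 'grip_width': 0.08722271342108391}
scene 392.6821560252344 392.6821560252344 318.7134471637665 203.0744244846109 [ 1.5795  1.9224 -0.872 ] [ 0.0662 -0.2708  1.6647]
top 405.7201655191434 405.7201655191434 319.4077629185783 196.84483275460417 [ 2.1344 -2.1099  0.2107] [0.0508 0.521  1.1686]
[[-0.0007 -0.965  -0.2621  0.0707]
 [ 1.     -0.0005 -0.0008  0.0003]
 [ 0.0006 -0.2621  0.965  -0.1624]
 [ 0.      0.      0.      1.    ]] 346.59969417959917
```

View pics/top0.png

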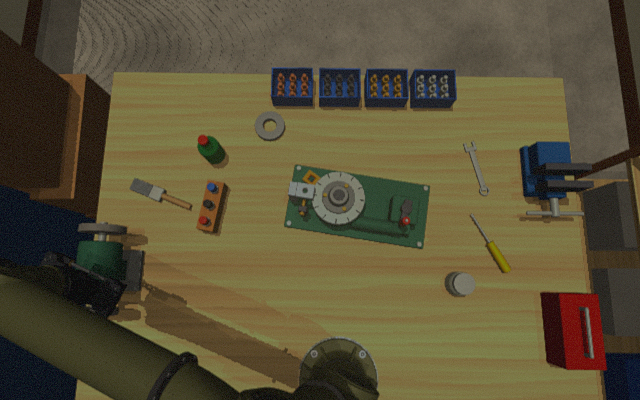

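View pics/scene0.png

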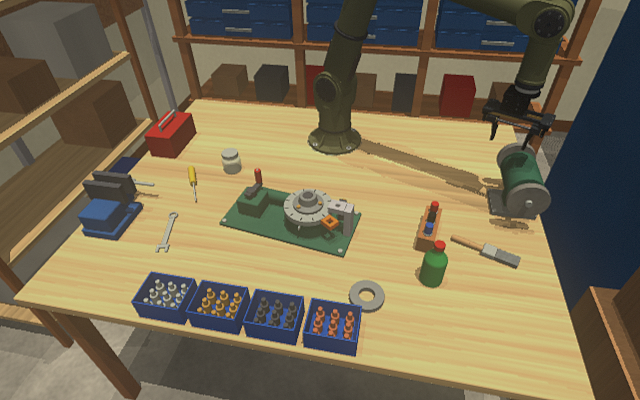

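The top view shows the indexer around px (357,207) with the red handle at (406,222), the orange ear at (311,178) and the bracket at (302,190). The rack is at (212,206), with the red pin nearest the robot at (204,220). I'll view an enlarged crop.

```bash
python3 - <<'E'
import cv2
i=cv2.imread("pics/top0.png")
c=cv2.resize(i[155:255,185:435],None,fx=3.2,fy=3.2,interpolation=cv2.INTER_CUBIC)
cv2.imwrite("pics/crop1.png",cv2.convertScaleAbs(c,alpha=1.5,beta=15))
E
cat > h.py <<'E'
import numpy as np,cv2
from cell import env
from scipy.spatial.transform import Rotation as R
np.set_printoptions(precision=4,suppress=True)
def ray(cam,uv,z):
    """pixel -> world point at height z (fixed camera)"""
    Rm=cv2.Rodrigues(np.array(cam["rvec"],float))[0];t=np.array(cam["tvec"]).ravel()
    d=Rm.T@np.array([(uv[0]-cam["cx"])/cam["fx"],(uv[1]-cam["cy"])/cam["fy"],1]);c=-Rm.T@t
    return c+d*(z-c[2])/d[2]
def tool():
    o=env.get_obs();return o,R.from_euler("xyz",o["tool_rot"],degrees=True).as_matrix(),np.array(o["tool_pos"])
def wristpose():
    o,Rt,p=tool();w=env.read_camera("wrist");T=np.array(w["T_tool_cam"])
    Rc=Rt@T[:3,:3];tc=p+Rt@T[:3,3]
    w["rvec"]=cv2.Rodrigues(Rc.T)[0].ravel();w["tvec"]=-Rc.T@tc
    return w
def proj(cam,P):
    return cv2.projectPoints(np.array(P,float).reshape(-1,1,3),np.array(cam["rvec"],float),np.array(cam["tvec"],float),np.array([[cam["fx"],0,cam["cx"]],[0,cam["fy"],cam["cy"]],[0,0,1.]]),None)[0].reshape(-1,2)
def state():
    o=env.get_obs();print("t",o["time_s"],"p",o["tool_pos"],o["tool_rot"],"F",o["force"],"T",o["wrist_torque"],"w",round(o["grip_width"],4))
E
```

```text
(no output)
```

View pics/crop1.png

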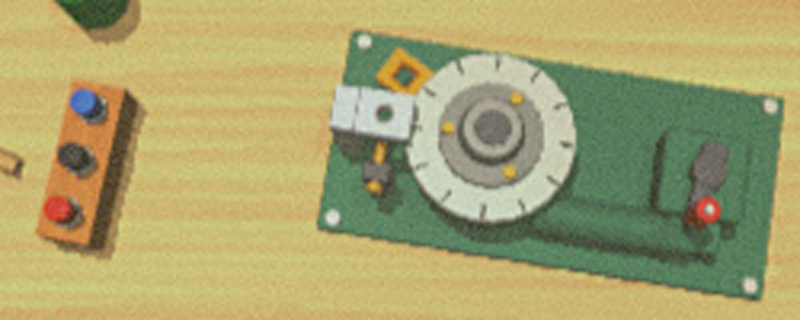

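Crop shows: foot corners (350,30),(783,98),(760,300),(318,230); bracket hole (384,114), ear hole (405,75), handle top (708,209), red pin (60,208).

Run:
```python
from h import *
c=env.read_camera("top")
f=lambda u,v,z:ray(c,((u+.5)/3.2-.5+185,(v+.5)/3.2-.5+155),z)
foot=[f(*q,.012) for q in((350,30),(783,98),(760,300),(318,230))]
br=f(384,114,.116);ctr=f(491,137,.09);ear=f(405,75,.088);h=f(708,209,.146);hub=f(491,126,.128)
for n,p in zip("c0 c1 c2 c3 br plate ear handle hub".split(),foot+[br,ctr,ear,h,hub]):print(n,p)
# fit indexer pose: local->world 2D
L=np.array([[100,215],[100,-215],[-100,-215],[-100,215],[0,182],[0,85]])/1000.
W=np.array([p[:2] for p in foot+[br,ctr]])
a=L-L.mean(0);b=W-W.mean(0);th=np.arctan2((a[:,0]*b[:,1]-a[:,1]*b[:,0]).sum(),(a*b).sum())
Rm=np.array([[np.cos(th),-np.sin(th)],[np.sin(th),np.cos(th)]]);t=W.mean(0)-Rm@L.mean(0)
print("th",np.degrees(th),"t",t);print((L@Rm.T+t-W)*1000)
ax=Rm@[0,-.115]+t;print("axis",ax,"bracket",Rm@[0,.182]+t,"plate",Rm@[0,.085]+t)
d=h[:2]-ax;print("handle r",np.hypot(*d),np.degrees(np.arctan2(d[1],d[0])))
e=Rm.T@(ear[:2]-t)-[0,.085];print("ear r,deg",np.hypot(*e),np.degrees(np.arctan2(e[1],e[0])))
for n,u,v,z in(("red",60,208,.095),("black",75,156,.095),("blue",87,103,.095)):print(n,f(u,v,z))
for u,v in((72,80),(130,90),(97,248),(38,235)):print(f(u,v,.058))
```

```text
c0 [0.6322 0.1377 0.012 ]
c1 [ 0.5688 -0.2862  0.012 ]
c2 [ 0.3725 -0.2563  0.012 ]
c3 [0.4341 0.1637 0.012 ]
br [0.5261 0.0993 0.116 ]
plate [0.5114 0.0027 0.09  ]
ear [0.5688 0.0816 0.088 ]
handle [ 0.4401 -0.1802  0.146 ]
hub [0.5139 0.0046 0.128 ]
th -8.385219568376705 t [ 0.501  -0.0672]
[[-0.8532 -6.8254]
 [-0.2151 -8.2851]
 [-1.7359 -8.9819]
 [-0.6995 -3.6569]
 [ 1.5062 13.5574]
 [ 1.9975 14.1919]]
axis [ 0.4842 -0.181 ] bracket [0.5276 0.1129] plate [0.5134 0.0169]
handle r 0.044204170987072286 179.02936802825437
ear r,deg 0.08519039987581042 57.84527603881506
red [0.4412 0.3875 0.095 ]
black [0.4885 0.3771 0.095 ]
blue [0.5374 0.3694 0.095 ]
[0.5674 0.3947 0.058 ]
[0.5584 0.3398 0.058 ]
[0.4097 0.3617 0.058 ]
[0.421  0.4165 0.058 ]
```

Run:
```python
from h import *
c=env.read_camera("top")
f=lambda u,v,z:ray(c,((u+.5)/3.2-.5+185,(v+.5)/3.2-.5+155),z)
foot=[f(*q,.012) for q in((350,30),(783,98),(760,300),(318,230))]
br=f(384,114,.116);ctr=f(491,137,.09);ear=f(405,75,.088);h=f(708,209,.146)
L=np.array([[100,235],[100,-195],[-100,-195],[-100,235],[0,182],[0,85]])/1000.
W=np.array([p[:2] for p in foot+[br,ctr]])
a=L-L.mean(0);b=W-W.mean(0);th=np.arctan2((a[:,0]*b[:,1]-a[:,1]*b[:,0]).sum(),(a*b).sum())
Rm=np.array([[np.cos(th),-np.sin(th)],[np.sin(th),np.cos(th)]]);t=W.mean(0)-Rm@L.mean(0)
print("th",np.degrees(th),"t",t);print((L@Rm.T+t-W)*1000)
ax=Rm@[0,-.115]+t;print("axis",ax,"bracket",Rm@[0,.182]+t,"plate",Rm@[0,.085]+t)
d=h[:2]-ax;print("handle",h,"r",np.hypot(*d),np.degrees(np.arctan2(d[1],d[0])))
e=Rm.T@(ear[:2]-t)-[0,.085];print("ear r,deg",np.hypot(*e),np.degrees(np.arctan2(e[1],e[0])))
```

```text
th -8.382505665570697 t [ 0.4991 -0.0804]
[[ 0.1113 -0.2241]
 [ 0.7696 -1.6867]
 [-0.7525 -2.393 ]
 [ 0.2637  2.935 ]
 [-0.444   0.3675]
 [ 0.0519  1.0013]]
axis [ 0.4823 -0.1942] bracket [0.5256 0.0997] plate [0.5115 0.0037]
handle [ 0.4401 -0.1802  0.146 ] r 0.044501519782486905 161.74384107102136
ear r,deg 0.09673980022049175 62.04847771471477
```

Fit residuals are under 3 mm. The crank axis is at (0.482,-0.194), the bracket at (0.5256,0.0997) and the red pin at about (0.441,0.388). The ear is about 28° short, so about 3.1 turns. I'll pass over the pin on the way for a closer look.

>>> servo_tool(plan=[[1, [0, 0, 0], [0, 0, -7]], [1, [0, 0, 0], [0, 0, -7]], [1, [-3, -2.45, 0], [0, 0, 0]], [1, [-3, -2.45, 0], [0, 0, 0]], [1, [-3, -2.45, 0], [0, 0, 0]], [1, [-3, -2.45, 0], [0, 0, 0]], [1, [-3, -2.45, 0], [0, 0, 0]], [1, [-3, -2.45, 0], [0, 0, 0]], [1, [-3, -2.45, 0], [0, 0, 0]], [1, [0, 0, 0], [0, 0, 0]], [1, [0, 0, 0], [0, 0, 0]]], force=25)

```text
time_s: 1.17
tool_pos: [0.4488, 0.3823, 0.2184]
tool_rot: [-179.9, -0.2, 171.0]
force: [-1.4, 1.4, 0.3]
grip_width: 0.0869
```

Run:
```python
from h import *
import pickle
state();w=wristpose();cv2.imwrite("pics/w1.png",w["image"]);pickle.dump(w,open("w1.pkl","wb"));state()
```

```text
t 1.1667 p [0.4488 0.3823 0.2184] [-179.8785   -0.2082  171.0366] F [-1.3903  1.3683  0.2734] T [0.0838 0.1004 0.0135] w 0.0869
t 1.2167 p [0.4498 0.3811 0.2184] [-179.8002   -0.1162  170.9709] F [ 1.414  -1.6187  0.0941] T [-0.073  -0.1362  0.0442] w 0.0874
```

>>> servo_tool(plan=[[1, [-0.5, -3.7, 0], [0, 0, 0]], [1, [-0.5, -3.7, 0], [0, 0, 0]], [1, [-0.5, -3.7, 0], [0, 0, 0]], [1, [-0.5, -3.7, 0], [0, 0, 0]], [1, [-0.5, -3.7, 0], [0, 0, 0]], [1, [-0.5, -3.7, 0], [0, 0, 0]], [1, [-0.5, -3.7, 0], [0, 0, 0]], [1, [-0.5, -3.7, 0], [0, 0, 0]], [1, [-0.5, -3.7, 0], [0, 0, 0]], [1, [-0.5, -3.7, 0], [0, 0, 0]], [1, [-0.5, -3.7, 0], [0, 0, 0]], [1, [-0.5, -3.7, 0], [0, 0, 0]], [1, [-0.5, -3.7, 0], [0, 0, 0]], [1, [-0.5, -3.7, 0], [0, 0, 0]], [1, [-0.5, -3.7, 0], [0, 0, 0]], [1, [0, 0, 0], [0, 0, 0]], [1, [0, 0, 0], [0, 0, 0]]])

```text
time_s: 2.63
tool_pos: [0.4438, -0.1782, 0.2185]
tool_rot: [179.9, 0.2, 173.8]
force: [0.5, 1.2, -1.2]
grip_width: 0.087
```

Run:
```python
from h import *
import pickle
w=wristpose();cv2.imwrite("pics/w2.png",w["image"]);pickle.dump(w,open("w2.pkl","wb"));state()
```

```text
t 2.6833 p [ 0.4436 -0.1786  0.2186] [179.9657   0.22   173.7739] F [-0.4848 -1.0903  0.0436] T [-0.049  -0.0132  0.0163] w 0.0868
```

View pics/w1.png

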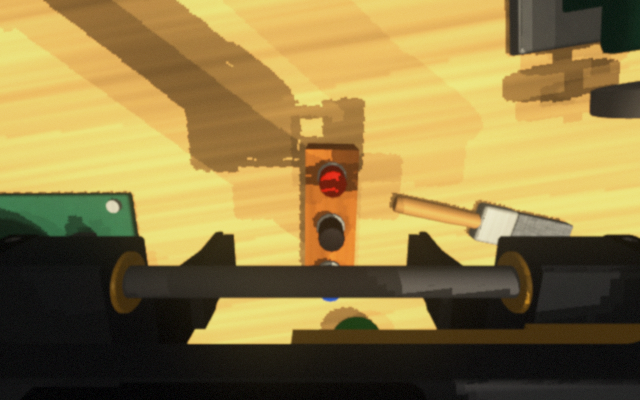

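View pics/w2.png

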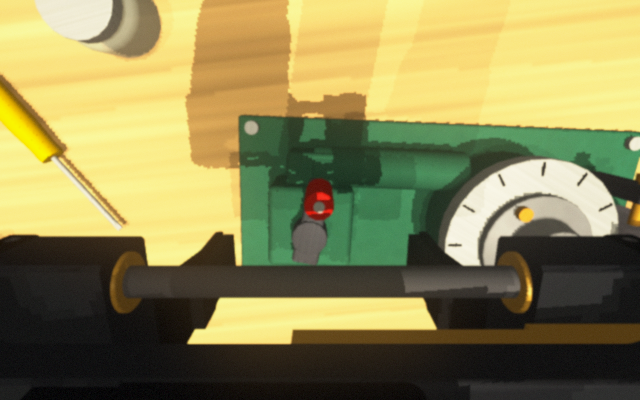

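w1 shows the red pin head centred near (333,181). w2 shows the handle top near (319,207) and the crank hub near (310,240).

Run:
```python
from h import *
import pickle
w=pickle.load(open("w2.pkl","rb"));a=pickle.load(open("w1.pkl","rb"))
print("handle",ray(w,(319,207),.147),"hub",ray(w,(310,240),.1), "proj est", proj(w,[[.4401,-.1802,.146],[.4823,-.1942,.1]]))
def redblob(c):
    m=cv2.inRange(cv2.cvtColor(c["image"],cv2.COLOR_BGR2HSV),(0,120,60),(7,255,255));n,l,s,ce=cv2.connectedComponentsWithStats(m);k=1+np.argmax(s[1:,4]);print(s[k],ce[k]);return ce[k]
redblob(w);u=redblob(a)
print("pin",ray(a,(333,181),.09), ray(a,u,.085))
# mid-axis of head from image: project candidate
for x in(.438,.441,.444): print(x,proj(a,[[x,.3875,.095],[x,.3875,.063]]))
```

```text
handle [ 0.4424 -0.1793  0.147 ] hub [ 0.4853 -0.1922  0.1   ] proj est [[317.4289 203.5729]
 [307.251  237.0474]]
[304 179  29  41 892] [318.3027 198.63  ]
[319 166  28  31 628] [332.2038 181.2866]
pin [0.4422 0.3936 0.09  ] [0.4434 0.3928 0.085 ]
0.438 [[325.3374 178.558 ]
 [324.9901 171.64  ]]
0.441 [[325.8823 182.0065]
 [325.4837 174.775 ]]
0.444 [[326.4243 185.4369]
 [325.9749 177.8952]]
```

>>> servo_tool(plan=[[1, [0.2, -0.15, 3.0], [0, 0, 0]], [1, [0, 0, 3.0], [0, 0, 0]], [1, [0, 0, 3.0], [0, 0, 0]], [1, [0, 0, 1.5], [0, 0, 0]], [1, [0, 0, 0.8], [0, 0, 0]], [0.15, [0, 0, 0], [0, 0, 0]], [0.15, [0, 0, 0], [0, 0, 0]], [0.15, [0, 0, 0], [0, 0, 0]], [0.15, [0, 0, 0], [0, 0, 0]], [0.15, [0, 0, 0], [0, 0, 0]], [0.15, [0, 0, 0], [0, 0, 0]]], force=20)

```text
time_s: 3.6
tool_pos: [0.4509, -0.1651, 0.1069]
tool_rot: [179.8, 0.9, 175.2]
force: [0.6, -0.1, 0.2]
grip_width: 0.0551
```

```bash
python3 -c "
from h import *
state()"
```

```text
t 3.6 p [ 0.4509 -0.1651  0.1069] [179.753    0.8633 175.2325] F [ 0.5685 -0.104   0.2158] T [ 0.0596 -0.0193 -0.0314] w 0.0551
```

Noticeable lateral drift during the fast descent. I'll open again and recentre before closing.

>>> servo_tool(plan=[[0.8, [0.4, -0.8, 0], [0, 0, 0]], [0.8, [0.4, -0.75, 0.1], [0, 0, 0]], [0.8, [0, 0, 0], [0, 0, 0]], [0.8, [0, 0, 0], [0, 0, 0]]])

```text
time_s: 3.93
tool_pos: [0.4417, -0.1826, 0.1074]
tool_rot: [179.8, 1.1, 175.2]
force: [-0.4, 0.5, 0.7]
grip_width: 0.0684
```

```bash
python3 -c "
from h import *
state()
w=wristpose();cv2.imwrite('pics/w3.png',w['image'][150:350,200:440])
print(proj(w,[[.4412,-.18,.147]]))
m=cv2.inRange(cv2.cvtColor(w['image'],cv2.COLOR_BGR2HSV),(0,120,60),(7,255,255));n,l,s,ce=cv2.connectedComponentsWithStats(m);k=1+np.argmax(s[1:,4]);print(s[k],ce[k])
"
```

```text
t 3.9333 p [ 0.4417 -0.1826  0.1074] [179.7589   1.0684 175.1653] F [-0.3548  0.5306  0.6572] T [0.0278 0.0601 0.0164] w 0.0684
[[327.8161 290.4913]]
[ 304  226   47   40 1548] [326.8999 247.6014]
```

>>> servo_tool(plan=[[0.15, [0, 0.2, 0.1], [0, 1, 0]], [0.15, [0, 0, 0], [0, 0, 0]], [0.15, [0, 0, 0], [0, 0, 0]], [0.15, [0, 0, 0], [0, 0, 0]], [0.15, [0, 0, 0], [0, 0, 0]], [0.15, [0, 0, 0], [0, 0, 0]], [0.15, [0, 0, 0], [0, 0, 0]], [0.15, [0, 0, 0], [0, 0, 0]]])

```text
time_s: 4.65
tool_pos: [0.4419, -0.1799, 0.1058]
tool_rot: [179.8, -0.1, 175.2]
force: [-0.1, 0.1, 0.3]
grip_width: 0.0242
```

```bash
cat > circ.py <<'E'
from h import *
import sys
# next shifts (cm, tool axes) for arc steps: args step_deg n
AX=np.array([.4823,-.1942])
def plan(step,n,r=.045):
    o,Rt,p=tool();d=p[:2]-AX;a=np.arctan2(d[1],d[0]);print("ang",np.degrees(a),"r",np.hypot(*d)*1000)
    q=p.copy();out=[]
    for k in range(n):
        a-=np.radians(step);t=np.r_[AX+r*np.array([np.cos(a),np.sin(a)]),.107]
        out.append([round(float(x),2) for x in Rt.T@(t-q)*100]);q=t
    tx=np.array([np.sin(a),-np.cos(a)]);print("F tang cw",np.array(o["force"])[:2]@tx)
    print(out)
state();plan(float(sys.argv[1]),int(sys.argv[2]))
E
python3 circ.py 20 18
```

```text
t 4.65 p [ 0.4419 -0.1799  0.1058] [179.7727  -0.1088 175.2117] F [-0.1193  0.0708  0.2787] T [ 0.0169 -0.0256 -0.0404] w 0.0242
ang 160.49805729088288 r 42.90028120837695
F tang cw 0.02693024331914694
[[-0.45, 1.47, -0.11], [-1.1, 1.11, 0.0], [-1.41, 0.67, -0.0], [-1.56, 0.14, -0.0], [-1.51, -0.4, -0.0], [-1.28, -0.89, -0.01], [-0.9, -1.28, -0.01], [-0.41, -1.51, -0.01], [0.13, -1.56, -0.01], [0.65, -1.42, -0.0], [1.1, -1.11, -0.0], [1.41, -0.67, 0.0], [1.56, -0.14, 0.0], [1.51, 0.4, 0.0], [1.28, 0.89, 0.01], [0.9, 1.28, 0.01], [0.41, 1.51, 0.01], [-0.13, 1.56, 0.01]]
```

>>> servo_tool(plan=[[0.1, [0, 0, 0], [0, 0, 0]], [0.1, [-0.4, 1.4, -0.1], [0, 0, 0]], [0.1, [-1.1, 1.1, 0], [0, 0, 0]], [0.1, [-1.4, 0.7, 0], [0, 0, 0]], [0.1, [-1.55, 0.15, 0], [0, 0, 0]], [0.1, [-1.5, -0.4, 0], [0, 0, 0]], [0.1, [-1.3, -0.9, 0], [0, 0, 0]]])

```text
time_s: 5.23
tool_pos: [0.5104, -0.1559, 0.1059]
tool_rot: [178.9, -1.2, 175.4]
force: [-2.0, 3.2, 3.3]
grip_width: 0.0215
```

```bash
python3 circ.py 20 18
```

```text
t 5.2333 p [ 0.5104 -0.1559  0.1059] [178.9331  -1.1928 175.415 ] F [-2.0083  3.2134  3.3159] T [ 0.4502  0.55   -0.0219] w 0.0215
ang 53.69422563486725 r 47.5076673655826
F tang cw -3.521041292390276
[[-1.03, -1.25, -0.15], [-0.74, -1.38, -0.04], [-0.22, -1.55, -0.03], [0.32, -1.53, -0.02], [0.82, -1.33, -0.01], [1.23, -0.97, 0.01], [1.48, -0.49, 0.02], [1.56, 0.05, 0.03], [1.45, 0.58, 0.04], [1.17, 1.04, 0.04], [0.74, 1.38, 0.04], [0.22, 1.55, 0.03], [-0.32, 1.53, 0.02], [-0.82, 1.33, 0.01], [-1.23, 0.97, -0.01], [-1.48, 0.49, -0.02], [-1.56, -0.05, -0.03], [-1.45, -0.58, -0.04]]
```

>>> servo_tool(plan=[[0.1, [-1.0, -1.25, 0], [1, -1.2, 0]], [0.1, [-0.75, -1.4, 0], [0, 0, 0]], [0.1, [-0.2, -1.55, 0], [0, 0, 0]], [0.1, [0.3, -1.55, 0], [0, 0, 0]], [0.1, [0.8, -1.35, 0], [0, 0, 0]], [0.1, [1.25, -1.0, 0], [0, 0, 0]], [0.1, [1.5, -0.5, 0], [0, 0, 0]], [0.1, [1.55, 0.05, 0], [0, 0, 0]]])

```text
time_s: 5.9
tool_pos: [0.4831, -0.2375, 0.1065]
tool_rot: [-179.8, 1.1, 176.2]
force: [2.6, -3.7, -3.7]
grip_width: 0.0212
```

```bash
python3 circ.py 20 18
```

```text
t 5.9 p [ 0.4831 -0.2375  0.1065] [-179.8365    1.0697  176.1707] F [ 2.6453 -3.7251 -3.7399] T [-0.638  -0.6299 -0.0045] w 0.0212
ang -88.97586409518019 r 43.35250938334434
F tang cw -2.578330072425496
[[1.54, -0.02, -0.08], [1.41, 0.66, -0.03], [1.1, 1.11, -0.02], [0.66, 1.42, -0.02], [0.13, 1.56, -0.01], [-0.41, 1.51, 0.0], [-0.9, 1.28, 0.01], [-1.28, 0.89, 0.02], [-1.51, 0.4, 0.03], [-1.56, -0.14, 0.03], [-1.41, -0.66, 0.03], [-1.1, -1.11, 0.02], [-0.66, -1.42, 0.02], [-0.13, -1.56, 0.01], [0.41, -1.51, -0.0], [0.9, -1.28, -0.01], [1.28, -0.89, -0.02], [1.51, -0.4, -0.03]]
```

```bash
sed -i 's/.4823,-.1942/.4838,-.1922/' circ.py; python3 circ.py 20 18
```

```text
t 5.9 p [ 0.4831 -0.2375  0.1065] [-179.8365    1.0697  176.1707] F [ 2.6453 -3.7251 -3.7399] T [-0.638  -0.6299 -0.0045] w 0.0212
ang -90.91615604868747 r 45.351381574894226
F tang cw -2.704555776262285
[[1.55, 0.23, -0.08], [1.39, 0.71, -0.03], [1.06, 1.14, -0.02], [0.61, 1.44, -0.02], [0.08, 1.56, -0.01], [-0.46, 1.49, 0.0], [-0.94, 1.25, 0.01], [-1.31, 0.85, 0.02], [-1.52, 0.35, 0.03], [-1.55, -0.19, 0.03], [-1.39, -0.71, 0.03], [-1.06, -1.14, 0.02], [-0.61, -1.44, 0.02], [-0.08, -1.56, 0.01], [0.46, -1.49, -0.0], [0.94, -1.25, -0.01], [1.31, -0.85, -0.02], [1.52, -0.35, -0.03]]
```

>>> servo_tool(plan=[[0.1, [1.6, 0.25, 0], [0, 1, 0]], [0.1, [1.45, 0.7, 0], [0, 0, 0]], [0.1, [1.2, 1.1, 0], [0, 0, 0]], [0.1, [0.8, 1.4, 0], [0, 0, 0]], [0.1, [0.35, 1.6, 0], [0, 0, 0]], [0.1, [-0.15, 1.6, 0], [0, 0, 0]], [0.1, [-0.6, 1.5, 0], [0, 0, 0]], [0.1, [-1.05, 1.2, 0], [0, 0, 0]], [0.1, [-1.4, 0.8, 0], [0, 0, 0]], [0.1, [-1.55, 0.35, 0], [0, 0, 0]], [0.1, [-1.6, -0.15, 0], [0, 0, 0]], [0.1, [-1.45, -0.6, 0], [0, 0, 0]]])

```text
time_s: 6.9
tool_pos: [0.5156, -0.1584, 0.105]
tool_rot: [-178.2, 1.9, 175.5]
force: [-6.3, -1.7, 3.2]
grip_width: 0.0214
```

```bash
python3 circ.py 20 18
```

```text
t 6.9 p [ 0.5156 -0.1584  0.105 ] [-178.1707    1.9484  175.5158] F [-6.336  -1.674   3.1527] T [-0.1257  1.744  -0.0834] w 0.0214
ang 46.732653807899474 r 46.385278501546836
F tang cw -3.466246390314918
[[-0.95, -1.29, -0.13], [-0.57, -1.46, 0.07], [-0.03, -1.56, 0.05], [0.5, -1.48, 0.03], [0.98, -1.22, 0.01], [1.34, -0.81, -0.02], [1.53, -0.31, -0.04], [1.54, 0.24, -0.06], [1.37, 0.75, -0.07], [1.03, 1.17, -0.07], [0.57, 1.46, -0.07], [0.03, 1.56, -0.05], [-0.5, 1.48, -0.03], [-0.98, 1.22, -0.01], [-1.34, 0.81, 0.02], [-1.53, 0.31, 0.04], [-1.54, -0.24, 0.06], [-1.37, -0.75, 0.07]]
```

>>> servo_tool(plan=[[0.1, [-0.95, -1.3, 0], [-1, 1, 0]], [0.1, [-0.5, -1.5, 0], [-0.8, 0.9, 0]], [0.1, [0.05, -1.6, 0], [0, 0, 0]], [0.1, [0.55, -1.5, 0], [0, 0, 0]], [0.1, [1.0, -1.25, 0], [0, 0, 0]], [0.1, [1.35, -0.9, 0], [0, 0, 0]], [0.1, [1.55, -0.4, 0], [0, 0, 0]], [0.1, [1.6, 0.1, 0], [0, 0, 0]], [0.1, [1.5, 0.6, 0], [0, 0, 0]], [0.1, [1.2, 1.05, 0], [0, 0, 0]], [0.1, [0.8, 1.4, 0], [0, 0, 0]], [0.1, [0.35, 1.55, 0], [0, 0, 0]], [0.1, [-0.15, 1.6, 0], [0, 0, 0]], [0.1, [-0.65, 1.45, 0], [0, 0, 0]]])

```text
time_s: 8.07
tool_pos: [0.4477, -0.1673, 0.1057]
tool_rot: [-179.4, 2.3, 175.3]
force: [1.0, -6.3, -3.0]
grip_width: 0.0217
```

```bash
python3 circ.py 18.5 18
```

```text
t 8.0667 p [ 0.4477 -0.1673  0.1057] [-179.4029    2.3461  175.3399] F [ 1.0397 -6.288  -3.0289] T [-1.2401 -0.0981 -0.0395] w 0.0217
ang 145.39626443029644 r 43.895005219510544
F tang cw -6.095135748945945
[[-0.82, 1.18, -0.11], [-1.22, 0.77, 0.04], [-1.4, 0.35, 0.05], [-1.44, -0.12, 0.06], [-1.33, -0.57, 0.06], [-1.08, -0.96, 0.05], [-0.72, -1.25, 0.04], [-0.28, -1.42, 0.03], [0.18, -1.44, 0.01], [0.63, -1.3, -0.01], [1.01, -1.04, -0.03], [1.28, -0.66, -0.05], [1.43, -0.22, -0.06], [1.42, 0.24, -0.06], [1.27, 0.68, -0.06], [0.99, 1.05, -0.05], [0.61, 1.31, -0.04], [0.16, 1.44, -0.02]]
```

>>> servo_tool(plan=[[0.1, [-0.9, 1.3, 0], [-0.6, 1.2, 0]], [0.1, [-1.35, 0.85, 0], [0, 1.1, 0]], [0.1, [-1.55, 0.4, 0], [0, 0, 0]], [0.1, [-1.6, -0.1, 0], [0, 0, 0]], [0.1, [-1.5, -0.6, 0], [0, 0, 0]], [0.1, [-1.2, -1.05, 0], [0, 0, 0]], [0.1, [-0.8, -1.4, 0], [0, 0, 0]], [0.1, [-0.3, -1.55, 0], [0, 0, 0]], [0.1, [0, 0, 0], [0, 0, 0]]])

```text
time_s: 8.82
tool_pos: [0.5303, -0.1972, 0.1053]
tool_rot: [-179.9, -0.7, 175.6]
force: [-0.2, -2.6, 1.5]
grip_width: 0.0215
```

```bash
sed -i 's/;print("ang"/;F=np.array(o["force"])[:2];print("Ftan(resist) %.2f Frad %.2f"%(-F@[np.sin(a),-np.cos(a)],F@[np.cos(a),np.sin(a)]));print("ang"/; /tx=/d' circ.py; python3 circ.py 10 18
```

```text
t 8.8167 p [ 0.5303 -0.1972  0.1053] [-179.9253   -0.7221  175.603 ] F [-0.1783 -2.6184  1.525 ] T [-0.2876 -0.2234  0.018 ] w 0.0215
Ftan(resist) -2.62 Frad 0.10
ang -6.079524003959641 r 46.78530309607281
[[0.27, -0.77, -0.16], [0.23, -0.75, 0.0], [0.35, -0.7, 0.01], [0.47, -0.63, 0.01], [0.57, -0.54, 0.01], [0.66, -0.43, 0.01], [0.72, -0.31, 0.01], [0.76, -0.18, 0.01], [0.78, -0.05, 0.01], [0.78, 0.09, 0.01], [0.75, 0.23, 0.01], [0.7, 0.35, 0.01], [0.63, 0.47, 0.01], [0.54, 0.57, 0.01], [0.43, 0.66, 0.0], [0.31, 0.72, 0.0], [0.18, 0.76, 0.0], [0.05, 0.78, -0.0]]
```

>>> servo_tool(plan=[[0.1, [0.2, -0.8, 0], [0, -0.7, 0]], [0.1, [0.25, -0.75, 0], [0, 0, 0]], [0.1, [0.35, -0.7, 0], [0, 0, 0]], [0.1, [0.45, -0.65, 0], [0, 0, 0]], [0.1, [0.55, -0.55, 0], [0, 0, 0]], [0.1, [0.65, -0.45, 0], [0, 0, 0]], [0.1, [0.7, -0.3, 0], [0, 0, 0]]])

```text
time_s: 9.4
tool_pos: [0.5009, -0.2348, 0.1064]
tool_rot: [-180.0, 1.1, 175.9]
force: [3.8, -1.0, -2.0]
grip_width: 0.0212
```

```bash
python3 circ.py 8 18
python3 - <<'E'
from h import *
c=env.read_camera("top")
i=cv2.resize(c["image"][160:220,270:350],None,fx=8,fy=8,interpolation=cv2.INTER_CUBIC)
cv2.imwrite("pics/t2.png",cv2.convertScaleAbs(i,alpha=1.6,beta=20))
th=np.radians(-8.3825);Rm=np.array([[np.cos(th),-np.sin(th)],[np.sin(th),np.cos(th)]])
for a in(62,80,83,86,90):
    P=np.r_[Rm@(np.array([0,.085])+.097*np.array([np.cos(np.radians(a)),np.sin(np.radians(a))]))+[.4991,-.0804],.088]
    print(a,(proj(c,[P])[0]-[270,160]+.5)*8)
E
```

```text
t 9.4 p [ 0.5009 -0.2348  0.1064] [-179.9555    1.1337  175.9347] F [ 3.7681 -1.0227 -2.0306] T [-0.1857 -1.0024  0.0113] w 0.0212
Ftan(resist) 3.12 Frad 2.35
ang -68.12378746948262 r 45.93719410352452
[[0.62, -0.15, -0.07], [0.61, -0.15, -0.01], [0.62, -0.06, -0.01], [0.63, 0.02, -0.01], [0.62, 0.11, -0.01], [0.6, 0.19, -0.01], [0.56, 0.28, -0.01], [0.52, 0.35, -0.01], [0.47, 0.42, -0.01], [0.4, 0.48, -0.01], [0.33, 0.53, -0.01], [0.25, 0.57, -0.01], [0.17, 0.6, -0.0], [0.09, 0.62, -0.0], [-0.0, 0.63, -0.0], [-0.09, 0.62, 0.0], [-0.17, 0.6, 0.0], [-0.26, 0.57, 0.0]]
62 [333.3429 148.1012]
80 [294.0417 219.3673]
83 [289.7729 232.3196]
86 [286.1966 245.49  ]
90 [282.5251 263.3288]
```

View pics/t2.png

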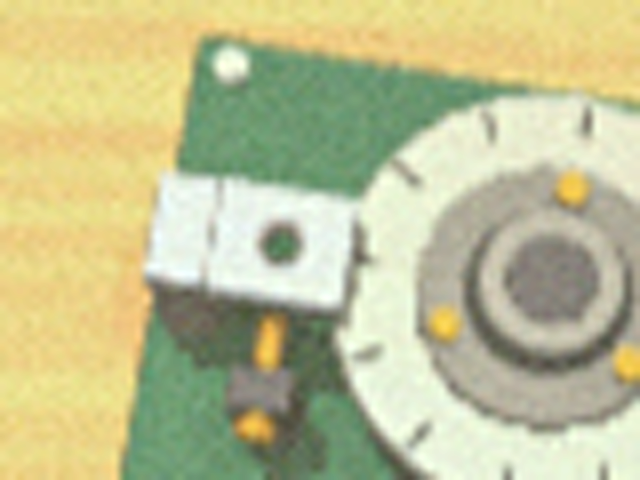

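Ear is entirely hidden under the bracket by now, as expected (about 951° of an expected 1120±90). I'll go on more slowly.

>>> servo_tool(plan=[[0.1, [0.6, -0.2, 0], [0, 1, 0]], [0.1, [0.6, -0.15, 0], [0, 0, 0]], [0.1, [0.6, -0.05, 0], [0, 0, 0]], [0.1, [0.6, 0, 0], [0, 0, 0]], [0.1, [0.6, 0.1, 0], [0, 0, 0]], [0.1, [0.6, 0.2, 0], [0, 0, 0]], [0.1, [0.55, 0.3, 0], [0, 0, 0]]])

```text
time_s: 10.03
tool_pos: [0.4559, -0.2275, 0.1061]
tool_rot: [179.8, 0.2, 175.9]
force: [5.7, 1.4, -2.5]
grip_width: 0.0215
```

```bash
python3 circ.py 5.5 20
```

```text
t 10.0333 p [ 0.4559 -0.2275  0.1061] [179.8348   0.169  175.9011] F [ 5.7285  1.3721 -2.5066] T [ 0.2851 -1.4476 -0.0437] w 0.0215
Ftan(resist) 3.64 Frad -4.63
ang -128.3520858717829 r 45.01511838740428
[[0.34, 0.26, -0.09], [0.32, 0.29, -0.0], [0.29, 0.32, 0.0], [0.26, 0.35, 0.0], [0.22, 0.37, 0.0], [0.19, 0.39, 0.0], [0.15, 0.41, 0.0], [0.11, 0.42, 0.0], [0.07, 0.43, 0.0], [0.03, 0.43, 0.0], [-0.02, 0.43, 0.0], [-0.06, 0.43, 0.0], [-0.1, 0.42, 0.0], [-0.14, 0.41, 0.0], [-0.18, 0.39, 0.0], [-0.21, 0.38, 0.0], [-0.25, 0.35, 0.0], [-0.28, 0.33, 0.0], [-0.31, 0.3, 0.0], [-0.34, 0.27, 0.0]]
```

>>> servo_tool(plan=[[0.1, [0.35, 0.28, 0], [0, 0, 0]], [0.1, [0.3, 0.32, 0], [0, 0, 0]], [0.1, [0, 0, 0], [0, 0, 0]]])

```text
time_s: 10.28
tool_pos: [0.4486, -0.2197, 0.1061]
tool_rot: [179.8, 0.3, 176.0]
force: [3.8, 2.1, -2.4]
grip_width: 0.0216
```

```bash
python3 circ.py 5.5 6
```

```text
t 10.2833 p [ 0.4486 -0.2197  0.1061] [179.8386   0.2839 175.9824] F [ 3.8212  2.1125 -2.3796] T [ 0.2896 -1.0057 -0.031 ] w 0.0216
Ftan(resist) 0.68 Frad -4.31
ang -142.04190886648746 r 44.681740149539046
[[0.3, 0.31, -0.09], [0.24, 0.36, -0.0], [0.2, 0.38, 0.0], [0.17, 0.4, 0.0], [0.13, 0.41, 0.0], [0.09, 0.42, 0.0]]
```

>>> servo_tool(plan=[[0.1, [0.26, 0.35, 0], [0, 0, 0]], [0.1, [0.22, 0.37, 0], [0, 0, 0]]])

```text
time_s: 10.45
tool_pos: [0.4447, -0.2133, 0.1062]
tool_rot: [180.0, 0.4, 176.0]
force: [4.8, 0.5, -4.0]
grip_width: 0.0213
```

```bash
python3 circ.py 5.5 8
```

```text
t 10.45 p [ 0.4447 -0.2133  0.1062] [179.9946   0.4344 175.9809] F [ 4.814   0.4862 -3.9932] T [-0.089  -1.2544 -0.0185] w 0.0213
Ftan(resist) 1.86 Frad -4.47
ang -151.65897040274396 r 44.420293465521446
[[0.26, 0.34, -0.08], [0.18, 0.39, -0.0], [0.14, 0.41, -0.0], [0.1, 0.42, -0.0], [0.06, 0.43, -0.0], [0.02, 0.43, -0.0], [-0.03, 0.43, 0.0], [-0.07, 0.43, 0.0]]
```

>>> servo_tool(plan=[[0.1, [0.17, 0.4, 0], [0, 0, 0]], [0.1, [0.1, 0.42, 0], [0, 0, 0]]])

```text
time_s: 10.62
tool_pos: [0.4422, -0.2069, 0.1062]
tool_rot: [-179.8, 0.5, 176.0]
force: [3.0, -2.0, -2.4]
grip_width: 0.0215
```

```bash
sed -i 's/.4838,-.1922/.4845,-.1922/' circ.py; python3 circ.py 5.5 8
```

```text
t 10.6167 p [ 0.4422 -0.2069  0.1062] [-179.771     0.5094  175.9532] F [ 3.0466 -1.9967 -2.3619] T [-0.5371 -0.8498  0.0253] w 0.0215
Ftan(resist) 2.89 Frad -2.22
ang -160.79539241505816 r 44.77193339625916
[[0.17, 0.4, -0.08], [0.11, 0.42, -0.0], [0.07, 0.43, -0.0], [0.03, 0.43, -0.0], [-0.01, 0.43, -0.0], [-0.05, 0.43, -0.0], [-0.09, 0.42, -0.0], [-0.13, 0.41, -0.0]]
```

>>> servo_tool(plan=[[0.1, [0.05, 0.43, 0], [0, 0, 0]], [0.1, [0, 0.43, 0], [0, 0, 0]]])

```text
time_s: 10.78
tool_pos: [0.4407, -0.2005, 0.1062]
tool_rot: [-179.6, 0.4, 175.9]
force: [0.3, -2.4, -0.1]
grip_width: 0.0213
```

```bash
python3 circ.py 5.5 8
```

```text
t 10.7833 p [ 0.4407 -0.2005  0.1062] [-179.5599    0.4141  175.8671] F [ 0.3315 -2.4243 -0.0852] T [-0.6696 -0.3786 -0.0205] w 0.0213
Ftan(resist) 2.44 Frad 0.13
ang -169.26448915567076 r 44.55508320034883
[[0.13, 0.41, -0.08], [0.05, 0.43, -0.0], [0.01, 0.43, -0.0], [-0.03, 0.43, -0.0], [-0.07, 0.43, -0.0], [-0.11, 0.42, -0.0], [-0.15, 0.4, -0.0], [-0.19, 0.39, -0.0]]
```

>>> servo_tool(plan=[[0.1, [0, 0.43, 0], [0, 0, 0]], [0.1, [-0.05, 0.43, 0], [0, 0, 0]]])

```text
time_s: 10.95
tool_pos: [0.4401, -0.1933, 0.1062]
tool_rot: [-179.4, 0.3, 175.8]
force: [-0.7, -2.9, 1.5]
grip_width: 0.0215
```

>>> servo_tool(plan=[[0.1, [-0.03, 0.43, 0], [-0.3, 0, 0]], [0.1, [-0.07, 0.43, 0], [0, 0, 0]]])

```text
time_s: 11.12
tool_pos: [0.4407, -0.1853, 0.1062]
tool_rot: [-179.7, 0.2, 175.7]
force: [0.8, -3.5, 0.4]
grip_width: 0.0212
```

>>> servo_tool(plan=[[0.1, [-0.1, 0.42, 0], [0, 0, 0]], [0.1, [-0.13, 0.41, 0], [0, 0, 0]]])

```text
time_s: 11.28
tool_pos: [0.4428, -0.1775, 0.1061]
tool_rot: [-179.6, 0.0, 175.7]
force: [-0.6, -4.6, 1.2]
grip_width: 0.0216
```

>>> servo_tool(plan=[[0.1, [-0.14, 0.3, 0], [-0.3, 0, 0]], [0.1, [-0.16, 0.28, 0], [0, 0, 0]]])

```text
time_s: 11.45
tool_pos: [0.4449, -0.1728, 0.1061]
tool_rot: [-179.8, -0.1, 175.7]
force: [-3.2, -6.5, 2.6]
grip_width: 0.0218
```

```bash
python3 circ.py 5.5 8
```

```text
t 11.45 p [ 0.4449 -0.1728  0.1061] [-179.7801   -0.149   175.678 ] F [-3.2382 -6.4897  2.5965] T [-1.602   0.5911 -0.0078] w 0.0218
Ftan(resist) 7.25 Frad 0.05
ang 153.88893902848378 r 44.150004041886994
[[-0.1, 0.42, -0.09], [-0.22, 0.37, -0.0], [-0.25, 0.35, -0.0], [-0.28, 0.33, -0.0], [-0.31, 0.3, -0.0], [-0.34, 0.27, -0.0], [-0.36, 0.23, -0.0], [-0.38, 0.2, -0.0]]
```

Resistance is rising: 2.4 → 4.5 → 7.3 N. I'll hold still for a clean reading.

>>> servo_tool(plan=[[0.1, [0, 0, 0], [0, 0, 0]], [0.1, [0, 0, 0], [0, 0, 0]]])

```text
time_s: 11.62
tool_pos: [0.4445, -0.1735, 0.1062]
tool_rot: [-179.7, -0.2, 175.7]
force: [-0.9, -4.2, 0.4]
grip_width: 0.0215
```

```bash
python3 circ.py 5.5 2
```

```text
t 11.6167 p [ 0.4445 -0.1735  0.1062] [-179.6633   -0.2372  175.6965] F [-0.8785 -4.176   0.4299] T [-1.1899 -0.0569  0.0678] w 0.0215
Ftan(resist) 4.16 Frad -0.97
ang 154.957044042449 r 44.18696343782698
[[-0.1, 0.42, -0.08], [-0.21, 0.38, -0.0]]
```

>>> servo_tool(plan=[[0.1, [-0.08, 0.2, 0], [0, 0, 0]], [0.1, [-0.1, 0.2, 0], [0, 0, 0]]])

```text
time_s: 11.78
tool_pos: [0.4453, -0.1718, 0.1062]
tool_rot: [-179.5, -0.4, 175.6]
force: [-3.0, -6.9, 1.7]
grip_width: 0.0211
```

```bash
python3 circ.py 5.5 2
```

```text
t 11.7833 p [ 0.4453 -0.1718  0.1062] [-179.4756   -0.3756  175.6242] F [-2.9806 -6.9228  1.7172] T [-1.5406  0.3397  0.0244] w 0.0211
Ftan(resist) 7.52 Frad -0.55
ang 152.48512973681989 r 44.16085086651739
[[-0.11, 0.42, -0.09], [-0.22, 0.37, -0.0]]
```

>>> servo_tool(plan=[[0.1, [-0.12, 0.22, 0], [-0.5, 0, 0]], [0.1, [-0.12, 0.22, 0], [0, 0, 0]]])

```text
time_s: 11.95
tool_pos: [0.4462, -0.1703, 0.1062]
tool_rot: [-179.8, -0.6, 175.6]
force: [-2.9, -6.5, 3.7]
grip_width: 0.0216
```

```bash
python3 circ.py 5.5 2
```

```text
t 11.95 p [ 0.4462 -0.1703  0.1062] [-179.7535   -0.5889  175.5616] F [-2.9225 -6.4789  3.7227] T [-1.7789  0.5308  0.0457] w 0.0216
Ftan(resist) 7.07 Frad -0.69
ang 150.169123528944 r 44.10486595787849
[[-0.12, 0.42, -0.08], [-0.24, 0.36, -0.0]]
```

>>> servo_tool(plan=[[0.1, [-0.13, 0.22, 0], [0, 0, 0]], [0.1, [-0.13, 0.22, 0], [0, 0, 0]]])

```text
time_s: 12.12
tool_pos: [0.4469, -0.1692, 0.1062]
tool_rot: [-179.5, -0.9, 175.4]
force: [-3.1, -7.0, 2.2]
grip_width: 0.0213
```

```bash
python3 circ.py 5.5 2
```

```text
t 12.1167 p [ 0.4469 -0.1692  0.1062] [-179.5      -0.8527  175.4459] F [-3.1289 -7.028   2.221 ] T [-1.7136  0.5493  0.0778] w 0.0213
Ftan(resist) 7.63 Frad -0.99
ang 148.61674063628865 r 44.09950915657276
[[-0.13, 0.42, -0.08], [-0.25, 0.35, -0.01]]
```

>>> servo_tool(plan=[[0.1, [0, 0, 0], [0, 0, 0]], [0.1, [0, 0, 0], [0, 0, 0]]])

```text
time_s: 12.28
tool_pos: [0.4457, -0.1711, 0.1063]
tool_rot: [-179.3, -1.0, 175.4]
force: [-0.8, -5.1, 1.9]
grip_width: 0.0213
```

```bash
python3 circ.py 5.5 2; python3 circ.py 5.5 2 | sed -n 2p
python3 - <<'E'
from h import *
for _ in range(4): env.read_camera("wrist"); print(env.get_obs()["force"],env.get_obs()["tool_pos"])
E
```

```text
t 12.2833 p [ 0.4457 -0.1711  0.1063] [-179.3289   -1.0083  175.3843] F [-0.7747 -5.133   1.9132] T [-1.2525 -0.01    0.0635] w 0.0213
Ftan(resist) 4.88 Frad -1.77
ang 151.49389659252435 r 44.19138949906872
[[-0.12, 0.42, -0.08], [-0.23, 0.37, -0.01]]
Ftan(resist) 4.88 Frad -1.77
[-1.188  -4.9407  2.597 ] [ 0.4456 -0.1712  0.1063]
[-1.2414 -5.4153  1.6261] [ 0.4457 -0.1711  0.1063]
[-1.1707 -5.4666  1.3958] [ 0.4457 -0.1711  0.1063]
[-1.2954 -5.9637  1.4362] [ 0.4457 -0.171   0.1063]
```

>>> servo_tool(plan=[[0.1, [-0.13, 0.22, 0], [0, -0.5, 0]], [0.1, [-0.13, 0.22, 0], [0, 0, 0]]])

```text
time_s: 12.65
tool_pos: [0.4465, -0.1695, 0.106]
tool_rot: [-179.1, -0.7, 175.3]
force: [-3.1, -7.2, 3.3]
grip_width: 0.0213
```

```bash
for i in 1 2 3 4; do python3 circ.py 5.5 1 | sed -n 2,3p; python3 -c "
from cell import env
env.read_camera('wrist')"; done
```

```text
Ftan(resist) 7.75 Frad -1.03
ang 149.1229943494668 r 44.25628348246045
Ftan(resist) 7.79 Frad -1.67
ang 148.71160914096774 r 44.2761112109984
Ftan(resist) 7.36 Frad -1.39
ang 148.84353316936102 r 44.26461447518414
Ftan(resist) 8.52 Frad -1.94
ang 148.89949607133408 r 44.23694422502266
```

>>> servo_tool(plan=[[0.1, [-0.16, 0.28, 0], [-0.5, 0, 0]]])

```text
time_s: 12.93
tool_pos: [0.4473, -0.1684, 0.1061]
tool_rot: [-179.5, -0.9, 175.3]
force: [-3.2, -6.8, 3.6]
grip_width: 0.0213
```

```bash
for i in 1 2 3 4; do python3 circ.py 5.5 1 | sed -n 2,3p; python3 -c "
from cell import env
env.read_camera('wrist')"; done
```

```text
Ftan(resist) 7.49 Frad -0.96
ang 147.36270919008362 r 44.220605986939255
Ftan(resist) 7.43 Frad -0.85
ang 147.13316487876864 r 44.16998086121228
Ftan(resist) 8.17 Frad -0.05
ang 147.20632303531062 r 44.20005831872394
Ftan(resist) 7.14 Frad -0.40
ang 147.21371983083708 r 44.18409543511595
```

>>> servo_tool(plan=[[0.1, [-0.2, 0.3, 0], [-0.3, -0.7, 0]], [0.1, [-0.2, 0.3, 0], [0, 0, 0]]])

```text
time_s: 13.3
tool_pos: [0.4486, -0.1664, 0.106]
tool_rot: [-179.5, -0.5, 175.1]
force: [-3.8, -7.8, 3.7]
grip_width: 0.0212
```

```bash
for i in 1 2 3 ; do python3 circ.py 5.5 1 | sed -n 1,3p; python3 -c "
from cell import env
env.read_camera('wrist')"; done
```

```text
t 13.3 p [ 0.4486 -0.1664  0.106 ] [-179.5463   -0.5079  175.105 ] F [-3.8471 -7.7659  3.7351] T [-1.9487  0.8144  0.0181] w 0.0212
Ftan(resist) 8.55 Frad -1.40
ang 144.31985334267142 r 44.25062770522951
t 13.35 p [ 0.4488 -0.166   0.106 ] [-179.5331   -0.5374  175.1398] F [-3.9941 -6.9742  4.1733] T [-1.8156  0.7965  0.0277] w 0.0215
Ftan(resist) 7.99 Frad -0.91
ang 143.71423099623064 r 44.277458192997756
t 13.4 p [ 0.4488 -0.166   0.106 ] [-179.5401   -0.5329  175.1537] F [-3.0695 -7.3386  4.3163] T [-1.8024  0.7514  0.0232] w 0.0212
Ftan(resist) 7.73 Frad -1.87
ang 143.688453824627 r 44.25863390176841
```

Force isn't climbing cleanly with travel, so a bias is possible. I'll back off about 10 mm and measure the free level forward over the same spot.

>>> servo_tool(plan=[[0.1, [0.24, -0.34, 0], [0.4, 0, 0]], [0.1, [0.22, -0.36, 0], [0, 0, 0]], [0.1, [0.2, -0.37, 0], [0, 0, 0]]])

```text
time_s: 13.7
tool_pos: [0.4426, -0.1775, 0.1063]
tool_rot: [-179.0, -0.4, 175.1]
force: [4.2, -3.0, -4.0]
grip_width: 0.0217
```

```bash
for i in 1 2 3 ; do python3 circ.py 5.5 1 | sed -n 1,3p; python3 -c "
from cell import env
env.read_camera('wrist')"; done
```

```text
t 13.7 p [ 0.4426 -0.1775  0.1063] [-178.9861   -0.3746  175.1411] F [ 4.1848 -2.958  -4.0239] T [-0.5522 -1.1497  0.0163] w 0.0217
Ftan(resist) 1.40 Frad -4.93
ang 160.608402007061 r 44.422608576884166
t 13.75 p [ 0.4423 -0.1783  0.1063] [-178.9599   -0.3604  175.0993] F [ 4.3008 -4.8742 -3.3895] T [-0.7474 -1.024  -0.0027] w 0.0211
Ftan(resist) 3.28 Frad -5.61
ang 161.70143512802855 r 44.40448759183092
t 13.8 p [ 0.4425 -0.1779  0.1063] [-178.9695   -0.3694  175.0998] F [ 4.4565 -4.1243 -3.096 ] T [-0.8476 -0.8721  0.0283] w 0.0215
Ftan(resist) 2.47 Frad -5.55
ang 161.2332665687596 r 44.40223997158482
```

>>> servo_tool(plan=[[0.1, [-0.16, 0.28, 0], [0, 0, 0]], [0.1, [-0.16, 0.28, 0], [0, 0, 0]]])

```text
time_s: 14.02
tool_pos: [0.4447, -0.1729, 0.106]
tool_rot: [-178.9, -0.6, 175.0]
force: [-2.8, -5.4, 3.9]
grip_width: 0.0214
```

```bash
for i in 1 2 3 ; do python3 circ.py 5.5 1 | sed -n 1,3p; python3 -c "
from cell import env
env.read_camera('wrist')"; done
```

```text
t 14.0167 p [ 0.4447 -0.1729  0.106 ] [-178.9496   -0.5744  175.0369] F [-2.8338 -5.3569  3.8699] T [-1.0504  0.5978  0.0641] w 0.0214
Ftan(resist) 6.06 Frad 0.21
ang 154.13170764378415 r 44.24212930246982
t 14.0667 p [ 0.4449 -0.1724  0.106 ] [-178.9486   -0.5837  175.0793] F [-3.0373 -3.2984  4.1518] T [-0.9039  0.5802  0.0342] w 0.0217
Ftan(resist) 4.31 Frad 1.24
ang 153.47665159617327 r 44.263121561227216
t 14.1167 p [ 0.4448 -0.1727  0.106 ] [-178.9445   -0.5759  175.0869] F [-1.93   -4.1196  4.2358] T [-0.8728  0.519   0.013 ] w 0.0216
Ftan(resist) 4.55 Frad -0.09
ang 153.7827766451345 r 44.232780734137286
```

```bash
cat > m.py <<'E'
from h import *
AX=np.array([.4845,-.1922]);fs=[];ps=[]
for i in range(5):
    o=env.get_obs();fs.append(o["force"]);ps.append(o["tool_pos"]);env.read_camera("top")
F=np.mean(fs,0);p=np.mean(ps,0);d=p[:2]-AX;a=np.arctan2(d[1],d[0]);t=np.array([np.sin(a),-np.cos(a)])
print("t %.2f ang %.2f r %.2f Ftan %.2f Frad %.2f Fz %.2f first %.2f"%(o["time_s"],np.degrees(a),1e3*np.hypot(*d),-F[:2]@t,F[:2]@[np.cos(a),np.sin(a)],F[2],-np.array(fs[0])[:2]@t),o["tool_rot"],o["wrist_torque"])
E
python3 m.py
```

```text
t 14.37 ang 153.94 r 44.23 Ftan 4.77 Frad 1.13 Fz 3.88 first 5.45 [-178.9641   -0.5507  175.063 ] [-0.7628  0.5476 -0.0662]
```

>>> servo_tool(plan=[[0.1, [-0.17, 0.27, 0], [0, 0, 0]], [0.1, [-0.17, 0.27, 0], [0, 0, 0]]])

```text
time_s: 14.58
tool_pos: [0.4467, -0.1692, 0.1059]
tool_rot: [-178.9, -0.8, 175.0]
force: [-4.0, -5.9, 4.4]
grip_width: 0.0212
```

```bash
python3 m.py
```

```text
t 14.78 ang 148.62 r 44.23 Ftan 6.82 Frad 0.80 Fz 4.55 first 7.14 [-178.865    -0.761   174.9872] [-1.2283  0.6948  0.0217]
```

>>> servo_tool(plan=[[0.1, [-0.19, 0.26, 0], [0, 0, 0]], [0.1, [-0.19, 0.26, 0], [0, 0, 0]]])

```text
time_s: 15.0
tool_pos: [0.4482, -0.1669, 0.1059]
tool_rot: [-178.7, -1.0, 174.9]
force: [-5.1, -6.3, 5.2]
grip_width: 0.0214
```

```bash
python3 m.py
```

```text
t 15.20 ang 144.98 r 44.23 Ftan 8.12 Frad 0.59 Fz 5.56 first 8.09 [-178.7129   -1.0379  174.8753] [-1.3498  0.895   0.0183]
```

>>> servo_tool(plan=[[0.1, [-0.21, 0.24, 0], [0, -0.8, 0]], [0.1, [-0.21, 0.24, 0], [0, 0, 0]]])

```text
time_s: 15.42
tool_pos: [0.4492, -0.1652, 0.1056]
tool_rot: [-178.5, -0.6, 174.8]
force: [-6.3, -7.9, 6.3]
grip_width: 0.0214
```

```bash
python3 m.py
```

```text
t 15.62 ang 142.17 r 44.36 Ftan 8.62 Frad 0.92 Fz 6.18 first 10.16 [-178.5413   -0.6428  174.7902] [-1.3539  1.1057 -0.0099]
```

>>> servo_tool(plan=[[0.1, [-0.22, 0.25, -0.04], [-1.0, -0.6, 0]], [0.1, [-0.22, 0.25, 0], [-0.4, 0, 0]]])

```text
time_s: 15.83
tool_pos: [0.4508, -0.1635, 0.1058]
tool_rot: [-179.7, -0.4, 174.7]
force: [-7.6, -6.2, 6.7]
grip_width: 0.0213
```

```bash
python3 m.py
```

```text
t 16.03 ang 139.27 r 44.24 Ftan 9.88 Frad 1.07 Fz 6.30 first 9.64 [-179.6993   -0.4242  174.7649] [-1.8299  1.3535  0.0376]
```

The handle carries about 9.9 N: roughly 7 N above free winding, equal to about 0.11 rad of wind-up, inside the firm band and short of strain. I'll release and lift.

>>> servo_tool(plan=[[0.6, [0, 0, 0], [0, 0, 0]], [0.6, [0, 0, 0], [0, 0, 0]], [0.6, [0, 0, 0], [0, 0, 0]], [0.6, [0, 0, 0], [0, 0, 0]], [0.6, [0, 0, -1.5], [0, 0, 0]], [0.6, [0, 0, -2.5], [0, 0, 0]], [0.6, [0, 0, -3], [0, 0, 0]], [0.6, [0, 0, -3], [0, 0, 0]], [0.6, [0, 0, 0], [0, 0, 0]]])

```text
time_s: 16.83
tool_pos: [0.4483, -0.1568, 0.2047]
tool_rot: [180.0, -1.2, 174.9]
force: [0.6, -0.5, -0.7]
grip_width: 0.0521
```

```bash
python3 -c "
from h import *
state()
w=wristpose()
i=w['image'];m=cv2.inRange(cv2.cvtColor(i,cv2.COLOR_BGR2HSV),(0,120,60),(7,255,255));n,l,s,ce=cv2.connectedComponentsWithStats(m);k=1+np.argmax(s[1:,4]);print(s[k],ce[k],ray(w,ce[k],.125))
for a in (130,140,150,160): print(a,proj(w,[[.4845+.045*np.cos(np.radians(a)),-.1922+.045*np.sin(np.radians(a)),.122]]))
"
```

```text
t 16.8333 p [ 0.4483 -0.1568  0.2047] [179.9623  -1.1806 174.9328] F [ 0.6014 -0.5337 -0.6932] T [-0.0261 -0.0765 -0.0075] w 0.0521
[ 259  181   36   43 1021] [277.7287 201.1694] [ 0.4405 -0.1876  0.125 ]
130 [[320.6123 216.3132]]
140 [[312.4639 209.7877]]
150 [[303.1925 204.6741]]
160 [[293.0997 201.1613]]
```

```bash
python3 -c "
from h import *
w=wristpose()
c=env.read_camera('top')
a=w['image'][100:300,140:540]
b=cv2.resize(c['image'][160:260,280:440],(400,250),interpolation=cv2.INTER_CUBIC)
b=cv2.convertScaleAbs(b,alpha=1.5,beta=15)
cv2.imwrite('pics/v7.png',np.vstack([a,b]))
"
```

```text
(no output)
```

View pics/v7.png

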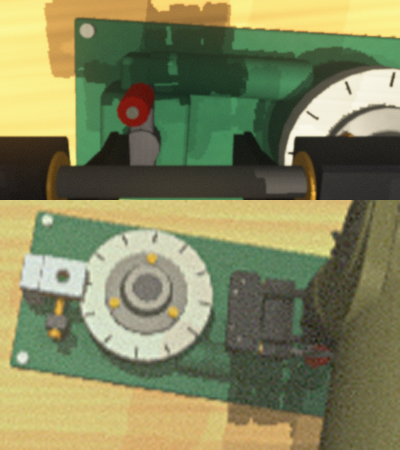

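```bash
python3 -c "
from h import *
w=wristpose()
h=ray(w,(271,212),.147);d=h[:2]-[.4845,-.1922];print(h,np.hypot(*d),np.degrees(np.arctan2(d[1],d[0])))
print('hub',ray(w,(285,250),.1), proj(w,[[.4845,-.1922,.1],[.5,.0,.09]]))
o,Rt,p=tool();print(p,o['grip_width'])
"
```

```text
[ 0.437  -0.1884  0.147 ] 0.04763975189660492 175.40384898426834
hub [ 0.4823 -0.1892  0.1   ] [[281.5946 252.8677]
 [512.5417 246.4658]]
[ 0.4446 -0.1569  0.1986] 0.052305903943688274
```

>>> servo_tool(plan=[[1, [0, 0, 0], [0, 0, 0]], [1, [0, 0, 0], [0, 0, 0]], [1, [0, 0, 0], [0, 0, 0]]])

```text
time_s: 17.28
tool_pos: [0.4426, -0.1552, 0.1951]
tool_rot: [180.0, -2.1, 175.0]
force: [-0.1, 0.3, -0.6]
grip_width: 0.0647
```

```bash
python3 -c "
from h import *
state();w=wristpose();state()
m=cv2.inRange(cv2.cvtColor(w['image'],cv2.COLOR_BGR2HSV),(0,120,60),(7,255,255));n,l,s,ce=cv2.connectedComponentsWithStats(m);k=1+np.argmax(s[1:,4]);print(s[k],ce[k])
hsv=cv2.cvtColor(w['image'],cv2.COLOR_BGR2HSV)
for a in (135,145,155,165,175,185):
  print(a,proj(w,[[.4845+.045*np.cos(np.radians(a)),-.1922+.045*np.sin(np.radians(a)),z] for z in (.146,.1)]).ravel())
cv2.imwrite('pics/w8raw.png',w['image'])
# plate rotation by polar correlation
c=env.read_camera('top');i0=cv2.imread('pics/top0.png');i1=c['image']
ctr=proj(c,[[.5115,.0037,.09]])[0];print('ctr',ctr)
P=[cv2.warpPolar(cv2.cvtColor(i,cv2.COLOR_BGR2GRAY).astype(np.float32),(32,3600),tuple(map(float,ctr)),32,cv2.WARP_POLAR_LINEAR|cv2.INTER_CUBIC)[:,17:26] for i in (i0,i1)]
P=[p-cv2.blur(p,(1,301),borderType=cv2.BORDER_REFLECT) for p in P]
sc=[(sum((np.roll(P[0],k,0)*P[1]).ravel()),k/10) for k in range(-400,401)]
sc.sort(reverse=True);print(sc[:5])
"
```

```text
t 17.2833 p [ 0.4426 -0.1552  0.1951] [179.9543  -2.1101 174.9534] F [-0.1362  0.3089 -0.5541] T [-0.0107 -0.0244 -0.0036] w 0.0647
t 17.3333 p [ 0.4425 -0.1552  0.195 ] [179.9567  -2.1287 174.9503] F [ 0.3098 -0.7415 -0.4516] T [ 0.0572  0.0089 -0.0104] w 0.0689
[ 256  193   37   46 1117] [274.8263 214.376 ]
135 [314.3974 237.2907 315.4344 217.6217]
145 [304.4367 230.7131 307.135  212.0642]
155 [293.3606 225.8342 297.9146 207.9473]
165 [281.5374 222.8381 288.0754 205.4213]
175 [269.3697 221.8395 277.9463 204.5797]
185 [257.2764 222.877  267.8694 205.4537]
ctr [337.7491 197.4365]
[(np.float32(2.5468182e+06), 3.2), (np.float32(2.54659e+06), 3.1), (np.float32(2.5408108e+06), 3.3), (np.float32(2.5401848e+06), 3.0), (np.float32(2.5285892e+06), 3.4)]
```

Plate rotation from ring correlation is about 26.8°, so crank ≈1072°, matching the handle now resting near 174°. The fingers had yielded sideways in the jaw direction under load, which explains the soft slope. The force reading itself (about 7 N rise at peak) stands, so the ear is bearing firmly. On to the pin.

>>> servo_tool(plan=[[1, [0, 0, -1], [0, -2.1, 2.8]], [1, [0, 0, -1], [0, 0, 2.8]], [1, [0.7, 3.8, -0.1], [0, 0, 0]], [1, [0.7, 3.8, -0.1], [0, 0, 0]], [1, [0.7, 3.8, -0.1], [0, 0, 0]], [1, [0.7, 3.8, -0.1], [0, 0, 0]], [1, [0.7, 3.8, -0.1], [0, 0, 0]], [1, [0.7, 3.8, -0.1], [0, 0, 0]], [1, [0.7, 3.8, -0.1], [0, 0, 0]], [1, [0.7, 3.8, -0.1], [0, 0, 0]], [1, [0.7, 3.8, -0.1], [0, 0, 0]], [1, [0.7, 3.8, -0.1], [0, 0, 0]], [1, [0.7, 3.8, -0.1], [0, 0, 0]], [1, [0.7, 3.8, -0.1], [0, 0, 0]], [1, [0.7, 3.8, -0.1], [0, 0, 0]], [1, [0, 0, -0.1], [0, 0, 0]], [1, [0, 0, -0.1], [0, 0, 0]], [1, [0, 0, -0.1], [0, 0, 0]]])

```text
time_s: 18.88
tool_pos: [0.4484, 0.369, 0.2271]
tool_rot: [179.9, -0.2, 168.5]
force: [-0.3, 0.0, -0.2]
grip_width: 0.0869
```

```bash
cat > pin.py <<'E'
from h import *
state();w=wristpose()
m=cv2.inRange(cv2.cvtColor(w["image"],cv2.COLOR_BGR2HSV),(0,120,60),(7,255,255));n,l,s,ce=cv2.connectedComponentsWithStats(m);k=1+np.argmax(s[1:,4]);print(s[k],ce[k])
# top-disc centroid ~ fit: solve xy so that projected head silhouette (cylinder z .063-.095, r .012) matches bbox centre
from scipy.optimize import least_squares
A=np.radians(np.arange(0,360,10));b=np.array([s[k][0],s[k][1],s[k][0]+s[k][2],s[k][1]+s[k][3]],float)
def f(x):
    P=np.array([[x[0]+.012*np.cos(t),x[1]+.012*np.sin(t),z] for t in A for z in(.063,.095)]);q=proj(w,P);return np.r_[q.min(0),q.max(0)]-b
r=least_squares(f,[.441,.388]);print("pin",r.x,f(r.x))
o,Rt,p=tool();print("tool-frame shift cm to pin",Rt.T@(np.r_[r.x,.066]-p)*100)
cv2.imwrite("pics/pin_%d.png"%(100*o["time_s"]),w["image"])
E
python3 pin.py
```

```text
t 18.8833 p [0.4484 0.369  0.2271] [179.9355  -0.2078 168.4682] F [-0.2991  0.028  -0.1571] T [ 0.0089 -0.0053 -0.0143] w 0.0869
[333 162  27  29 591] [345.802  176.2876]
pin [0.4442 0.3931] [-0.9715 -1.8947  0.8806  1.8159]
tool-frame shift cm to pin [ 0.9066  2.3416 16.1451]
```

>>> servo_tool(plan=[[1, [0.45, 1.1, 0], [0, 0, 0]], [1, [0.45, 1.1, 0], [0, 0, 0]], [1, [0, 0, 2], [0, 0, 0]], [1, [0, 0, 2], [0, 0, 0]], [1, [0, 0, 1.5], [0, 0, 0]], [1, [0, 0, 0], [0, 0, 0]], [1, [0, 0, 0], [0, 0, 0]]])

```text
time_s: 19.52
tool_pos: [0.4466, 0.3922, 0.1738]
tool_rot: [179.7, 0.0, 167.9]
force: [-0.6, 0.4, 0.6]
grip_width: 0.087
```

```bash
python3 pin.py; ls pics|grep pin_
```

```text
t 19.5167 p [0.4466 0.3922 0.1738] [179.6621   0.0315 167.8872] F [-0.5632  0.3684  0.5941] T [ 0.0159 -0.0564 -0.0268] w 0.087
[305 179  32  38 925] [320.2865 197.6908]
pin [0.4442 0.3932] [-0.5842 -1.5287  0.5852  1.4549]
tool-frame shift cm to pin [ 0.2476  0.0131 10.772 ]
pin_1893.png
pin_1956.png
```

>>> servo_tool(plan=[[1, [0.2, 0, 1.5], [0, 0, 0]], [1, [0, 0, 1.5], [0, 0, -1]], [1, [0, 0, 1.5], [0, 0, -0.5]], [1, [0, 0, 1.2], [0, 0, 0]], [1, [0, 0, 0], [0, 0, 0]]])

```text
time_s: 19.98
tool_pos: [0.4484, 0.396, 0.1225]
tool_rot: [179.1, 0.4, 169.3]
force: [-0.1, 0.8, -0.9]
grip_width: 0.0869
```

```bash
python3 pin.py
```

```text
t 19.9833 p [0.4484 0.396  0.1225] [179.1036   0.4438 169.3092] F [-0.0881  0.7751 -0.9268] T [-0.001  -0.0321 -0.0217] w 0.0869
[ 294  192   40   50 1543] [313.5904 217.3344]
pin [0.4439 0.3932] [-0.7331 -1.5013  0.7388  1.4265]
tool-frame shift cm to pin [ 0.4903 -0.5033  5.7599]
```

>>> servo_tool(plan=[[1, [0.35, -0.4, 1.2], [0.9, 0.4, 0]], [1, [0.3, -0.35, 1.3], [0, 0, 0]], [1, [0, 0, 1.2], [0, 0, 0]], [1, [0, 0, 0.8], [0, 0, 0]], [1, [0, 0, 0], [0, 0, 0]]])

```text
time_s: 20.45
tool_pos: [0.4433, 0.3923, 0.0799]
tool_rot: [179.7, 0.3, 169.2]
force: [-0.8, -1.2, 0.3]
grip_width: 0.0874
```

```bash
python3 pin.py
```

```text
t 20.45 p [0.4433 0.3923 0.0799] [179.7169   0.2921 169.2319] F [-0.7905 -1.1631  0.2622] T [-0.0234  0.0087  0.0113] w 0.0874
[ 298  220   51   47 1895] [322.1931 245.4628]
pin [0.439  0.3943] [ -0.571  -11.3848   0.5811  10.5056]
tool-frame shift cm to pin [0.4958 0.0794 1.4566]
```

>>> servo_tool(plan=[[1, [0, 0.1, 0.6], [0, 0, 0]], [1, [0, 0, 0.4], [0, 0, 0]], [0.1, [0, 0, 0], [0, 0, 0]], [0.1, [0, 0, 0], [0, 0, 0]], [0.1, [0, 0, 0], [0, 0, 0]], [0.1, [0, 0, 0], [0, 0, 0]], [0.1, [0, 0, 0], [0, 0, 0]], [0.1, [0, 0, 0], [0, 0, 0]], [0.1, [0, 0, 0], [0, 0, 0]], [0.1, [0, 0, 0], [0, 0, 0]], [0.1, [0, 0, 0], [0, 0, 0]], [0.1, [0, 0, 0], [0, 0, 0]]], force=30)

```text
time_s: 21.5
tool_pos: [0.4457, 0.3953, 0.0725]
tool_rot: [179.5, 0.5, 169.2]
force: [-0.7, -2.0, -0.2]
grip_width: 0.0282
```

>>> servo_tool(plan=[[0.1, [0, 0, 0], [0, 0, 0]], [0.1, [0, 0, 0], [0, 0, 0]], [0.1, [0, 0, 0], [0, 0, 0]]])

```text
time_s: 21.75
tool_pos: [0.4456, 0.3943, 0.0725]
tool_rot: [179.6, 0.5, 169.2]
force: [-1.2, -0.2, -0.5]
grip_width: 0.0233
```

>>> servo_tool(plan=[[0.1, [0, 0, -0.8], [0, 0, 0]], [0.1, [0, 0, -1], [0, 0, 0]], [0.1, [0, 0, -1], [0, 0, 0]], [0.1, [0, 0, -1], [0, 0, 0]]])

```text
time_s: 22.08
tool_pos: [0.4439, 0.393, 0.1107]
tool_rot: [179.8, 0.3, 169.2]
force: [0.6, 0.3, -0.7]
grip_width: 0.0234
```

```bash
python3 -c "
from h import *
state()"
```

```text
t 22.0833 p [0.4439 0.393  0.1107] [179.7752   0.2969 169.2039] F [ 0.6007  0.321  -0.7475] T [ 0.0161 -0.0934  0.0237] w 0.0234
```

>>> servo_tool(plan=[[0.1, [0, 0, -2.6], [0, 0, 0]], [0.1, [0, 0, -2.7], [0, 0, 0]], [0.1, [0, 0, -2.7], [0, 0, 0]], [0.1, [0, 0, -2.5], [0, 0, 0]], [0.1, [-2.0, -2.9, -0.1], [0, 0, 0]], [0.1, [-2.0, -2.9, -0.1], [0, 0, 0]], [0.1, [-2.0, -2.9, -0.1], [0, 0, 0]], [0.1, [-2.0, -2.9, -0.1], [0, 0, 0]], [0.1, [-2.0, -2.9, -0.1], [0, 0, 0]], [0.1, [-2.0, -2.9, -0.1], [0, 0, 0]], [0.1, [-2.0, -2.9, -0.1], [0, 0, 0]], [0.1, [-2.0, -2.9, -0.1], [0, 0, 0]], [0.1, [-2.0, -2.9, -0.1], [0, 0, 0]], [0.1, [0, 0, -0.1], [0, 0, 0]], [0.1, [0, 0, -0.1], [0, 0, 0]]])

```text
time_s: 23.33
tool_pos: [0.579, 0.0964, 0.2552]
tool_rot: [178.5, 1.5, 169.7]
force: [-0.4, 1.6, -2.1]
grip_width: 0.0232
```

Run:
```python
from h import *
import pickle
state();w=wristpose();state();cv2.imwrite("pics/br.png",w["image"][60:360,120:520]);pickle.dump(w,open("br.pkl","wb"))
print(proj(w,[[.5256,.0997,.116],[.528,.102,.116]]))
```

```text
t 23.3333 p [0.579  0.0964 0.2552] [178.462    1.4708 169.7444] F [-0.4136  1.6032 -2.0505] T [ 0.0997  0.0251 -0.0205] w 0.0232
t 23.3833 p [0.5794 0.095  0.2556] [178.5442   1.5586 169.6872] F [ 0.7553 -1.9192  0.5909] T [-0.1171  0.0045  0.0046] w 0.0233
[[309.1188 122.1925]
 [312.317  124.5392]]
```

View pics/br.png

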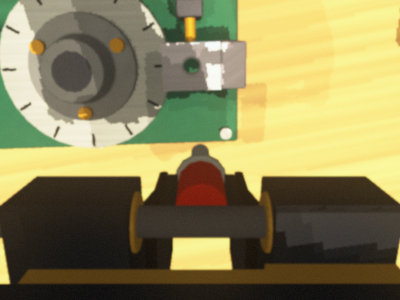

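Bracket hole at full px (313,125), i.e. world ≈ (0.5285,0.1025). That agrees with my bias-corrected estimate. Level the tool and go above it.

>>> servo_tool(plan=[[0.1, [1.2, 0, 0], [1.5, 1.5, 0]], [0.1, [1.3, 0, 0], [0, 0, 0]], [0.1, [1.3, 0, 0], [0, 0, 0]], [0.1, [1.2, 0, 0], [0, 0, 0]], [0.1, [0, 0, 1.2], [0, 0, 0]], [0.1, [0, 0, 1.2], [0, 0, 0]], [0.1, [0, 0, 1.2], [0, 0, 0]], [0.1, [0, 0, 1.0], [0, 0, 0]], [0.1, [0, 0, 0], [0, 0, 0]], [0.1, [0, 0, 0], [0, 0, 0]]])

```text
time_s: 24.22
tool_pos: [0.5272, 0.1134, 0.2082]
tool_rot: [179.9, 0.2, 170.5]
force: [-0.4, 1.2, -1.5]
grip_width: 0.0232
```

Run:
```python
from h import *
import pickle
state();w=wristpose();state();pickle.dump(w,open("br2.pkl","wb"))
cv2.imwrite("pics/br2.png",cv2.resize(w["image"][150:350,220:420],None,fx=3,fy=3,interpolation=cv2.INTER_CUBIC))
o,Rt,p=tool();tip=p+Rt@[.0018,0,.0355]
print("tip",tip,(proj(w,[tip,[.5285,.1025,.116]])-[220,150]+.5)*3)
```

```text
t 24.2167 p [0.5272 0.1134 0.2082] [179.8774   0.193  170.4603] F [-0.3841  1.2136 -1.4824] T [0.0571 0.0357 0.0073] w 0.0232
t 24.2667 p [0.527  0.1133 0.208 ] [179.8924   0.1632 170.4549] F [ 0.4112 -0.3652 -1.2273] T [ 0.0248  0.0208 -0.0135] w 0.0238
tip [0.5254 0.1137 0.1725] [[303.6556 220.6279]
 [262.1046 165.3752]]
```

View pics/br2.png

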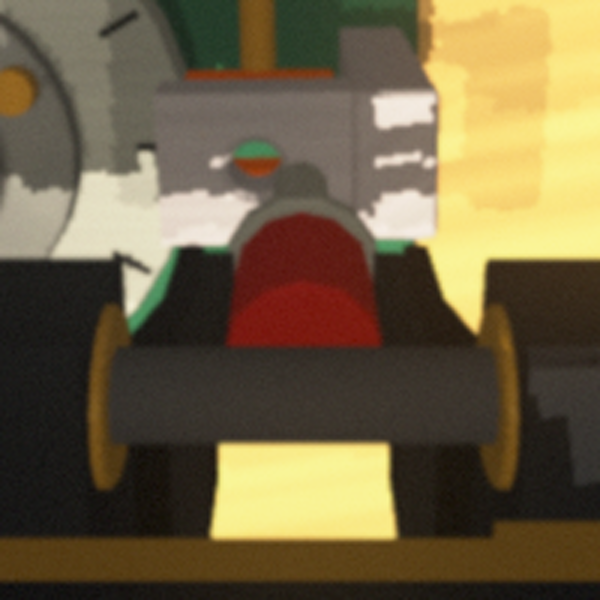

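The hole is clear at view px (256,158). Orange ear shows in it and behind the bracket, against the brass screw. The pin tip is at about (300,165). Computing the shift, with tip offset corrected to 64.5 mm below TCP.

Run:
```python
from h import *
import pickle
w=pickle.load(open("br2.pkl","rb"));o,Rt,p=tool()
h=ray(w,(256.5/3-.5+220,158/3-.5+150),.116);print("hole",h)
for dx in(0,.0018,.004):
    tip=p+Rt@[dx,0,.0645];ring=[p+Rt@[dx+.004*np.cos(t),.004*np.sin(t),.0645] for t in np.arange(0,6.3,.3)]
    q=(proj(w,ring)-[220,150]+.5)*3;print(dx,tip,"tip px bbox",q.min(0),q.max(0))
print("TCP->hole tool cm",Rt.T@(h-p)*100)
```

```text
hole [0.5263 0.1014 0.116 ]
0 [0.5272 0.1134 0.1435] tip px bbox [286.2674 169.5293] [321.1773 202.813 ]
0.0018 [0.5255 0.1137 0.1435] tip px bbox [286.2275 161.9209] [321.2069 195.3373]
0.004 [0.5233 0.1141 0.1435] tip px bbox [286.1784 152.5802] [321.2433 186.16  ]
TCP->hole tool cm [-0.1012 -1.2017  9.2014]
```

>>> servo_tool(plan=[[0.1, [-0.1, -0.6, 0.3], [0, 0, 0]], [0.1, [-0.15, -0.6, 0.4], [0, 0, 0]], [0.1, [0, 0, 0.5], [0, 0, 0]], [0.1, [0, 0, 0.4], [0, 0, 0]], [0.1, [0, 0, 0], [0, 0, 0]], [0.1, [0, 0, 0], [0, 0, 0]]])

```text
time_s: 24.77
tool_pos: [0.5293, 0.0987, 0.1915]
tool_rot: [179.9, 0.3, 170.3]
force: [-0.2, -0.0, -1.5]
grip_width: 0.0232
```

Run:
```python
from h import *
state();o,Rt,p=tool();w=wristpose()
cv2.imwrite("pics/br3.png",cv2.resize(w["image"][170:270,270:370],None,fx=5,fy=5,interpolation=cv2.INTER_CUBIC))
h=np.array([.5263,.1014,.116]);print("tip",p+Rt@[.0018,0,.0645],"shift tool cm",Rt.T@(h-(p+Rt@[.0018,0,.0645]))*100)
print((proj(w,[h,p+Rt@[.0018,0,.0645]])-[270,170]+.5)*5)
```

```text
t 24.7667 p [0.5293 0.0987 0.1915] [179.8702   0.3016 170.3337] F [-0.1556 -0.0292 -1.4791] T [ 0.0541 -0.0052 -0.0212] w 0.0232
tip [0.5279 0.0991 0.127 ] shift tool cm [0.2009 0.2024 1.1027]
[[271.2151 163.6889]
 [257.0201 199.6532]]
```

View pics/br3.png

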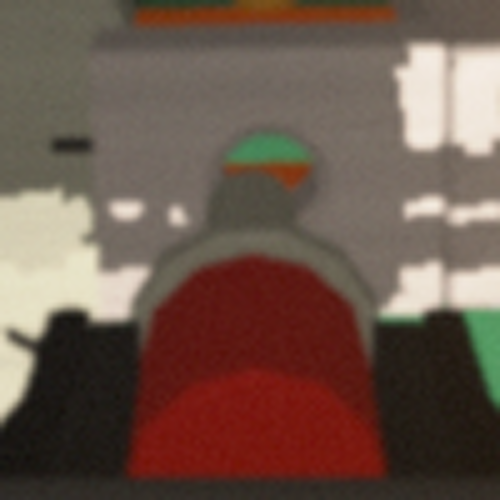

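>>> servo_tool(plan=[[0.1, [0.2, 0.22, 0], [0, 0, 0]], [0.1, [0, 0, 0.3], [0, 0, 0]], [0.1, [0, 0, 0.3], [0, 0, 0]], [0.1, [0, 0, 0], [0, 0, 0]]])

```text
time_s: 25.15
tool_pos: [0.5278, 0.1022, 0.1857]
tool_rot: [179.8, 0.4, 170.4]
force: [-0.4, -1.0, -1.2]
grip_width: 0.0233
```

```bash
cat > al.py <<'E'
from h import *
state();o,Rt,p=tool();h=np.array([.5263,.1014,.116]);d=Rt.T@(h-(p+Rt@[.0018,-.0005,.0645]))*100;print("shift tool cm",d,"origin z above bracket mm",(p[2]-.0145-.116)*1e3)
E
python3 al.py
```

```text
t 25.15 p [0.5278 0.1022 0.1857] [179.8171   0.3608 170.3871] F [-0.3538 -1.0089 -1.2366] T [0.0487 0.036  0.0588] w 0.0233
shift tool cm [-0.0003 -0.0802  0.5223] origin z above bracket mm 55.236330387243555
```

>>> servo_tool(plan=[[0.1, [0, -0.1, 0.3], [0.2, 0.3, 0]], [0.1, [0, 0, 0.4], [0, 0, 0]], [0.1, [0, 0, 0.3], [0, 0, 0]]])

```text
time_s: 25.4
tool_pos: [0.5284, 0.1016, 0.1758]
tool_rot: [180.0, 0.2, 170.4]
force: [1.5, -0.2, 0.9]
grip_width: 0.0231
```

```bash
python3 al.py
```

```text
t 25.4 p [0.5284 0.1016 0.1758] [179.9917   0.1565 170.4281] F [ 1.471  -0.2202  0.9257] T [-0.1069 -0.3411 -0.0051] w 0.0231
shift tool cm [ 0.0453 -0.0036 -0.4714] origin z above bracket mm 45.29166477061315
```

Tip is about 5 mm into the mouth with small forces. Continue.

>>> servo_tool(plan=[[0.1, [0, 0, 0.4], [0, 0, 0]], [0.1, [0, 0, 0.4], [0, 0, 0]], [0.1, [0, 0, 0.4], [0, 0, 0]]])

```text
time_s: 25.65
tool_pos: [0.5299, 0.1013, 0.1635]
tool_rot: [180.0, 0.3, 170.4]
force: [0.0, 0.2, -0.6]
grip_width: 0.0233
```

```bash
python3 al.py
```

```text
t 25.65 p [0.5299 0.1013 0.1635] [179.9534   0.329  170.4016] F [ 0.012   0.1508 -0.5973] T [ 0.0226 -0.0696  0.033 ] w 0.0233
shift tool cm [ 0.2061 -0.008  -1.7012] origin z above bracket mm 33.009428835874694
```

>>> servo_tool(plan=[[0.1, [0.05, 0, 0.4], [0, 0.2, 0]], [0.1, [0, 0, 0.4], [0, 0, 0]], [0.1, [0, 0, 0.4], [0, 0, 0]], [0.1, [0, 0, 0.3], [0, 0, 0]]])

```text
time_s: 25.98
tool_pos: [0.5298, 0.1012, 0.1464]
tool_rot: [180.0, 0.1, 170.4]
force: [1.6, 0.2, -1.1]
grip_width: 0.0233
```

```bash
python3 al.py
```

```text
t 25.9833 p [0.5298 0.1012 0.1464] [179.9589   0.1475 170.3815] F [ 1.6315  0.1693 -1.0682] T [-0.0317 -0.32    0.0487] w 0.0233
shift tool cm [ 0.1775  0.0104 -3.4096] origin z above bracket mm 15.912891053217235
```

>>> servo_tool(plan=[[0.1, [0, 0, 0.4], [0, 0, 0]], [0.1, [0, 0, 0.4], [0, 0, 0]], [0.1, [0, 0, 0.4], [0, 0, 0]], [0.1, [0, 0, 0.3], [0, 0, 0]]])

```text
time_s: 26.32
tool_pos: [0.53, 0.101, 0.1302]
tool_rot: [180.0, 0.2, 170.4]
force: [-6.0, -1.9, 24.8]
grip_width: 0.0234
```

```bash
python3 al.py
```

```text
t 26.3167 p [0.53   0.101  0.1302] [179.9725   0.1577 170.3802] F [-6.0321 -1.8869 24.8367] T [-0.4108  1.3766  0.0366] w 0.0234
shift tool cm [ 0.1952  0.0278 -5.0276] origin z above bracket mm -0.265549889341854
```

The collar has seated: 25 N up, at the expected height. Open partially (hub nearby), lift and check.

>>> servo_tool(plan=[[0.5, [0, 0, 0], [0, 0, 0]], [0.5, [0, 0, 0], [0, 0, 0]], [0.5, [0, 0, 0], [0, 0, 0]], [0.5, [0, 0, 0], [0, 0, 0]], [0.5, [0, 0, -0.1], [0, 0, 0]], [0.5, [0, 0, -0.6], [0, 0, 0]], [0.5, [0, 0, -1.2], [0, 0, 0]], [0.5, [0, 0, -2], [0, 0, 0]], [0.5, [0, 0, -2.5], [0, 0, 0]], [0.5, [0, 0, -2.5], [0, 0, 0]], [0.5, [2, 0, -1], [0, 0, 0]], [0.5, [-2, 0, -0.2], [0, 0, 0]], [0.5, [-3, 0, 0], [0, 0, 0]], [0.5, [-3, 0, 0], [0, 0, 0]], [0.5, [0, 0, -0.1], [0, 0, 0]], [0.5, [0, 0, -0.1], [0, 0, 0]], [0.5, [0, 0, -0.1], [0, 0, 0]]])

```text
time_s: 27.73
tool_pos: [0.5881, 0.0919, 0.2497]
tool_rot: [179.8, 0.2, 170.5]
force: [-0.4, 0.3, 0.1]
grip_width: 0.0437
```

Run:
```python
from h import *
state();w=wristpose();c=env.read_camera("scene")
a=cv2.resize(w["image"][60:260,200:480],(560,400),interpolation=cv2.INTER_CUBIC)
p=proj(c,[[.5263,.1014,.116]])[0].astype(int);b=cv2.resize(c["image"][p[1]-35:p[1]+35,p[0]-20:p[0]+20],(220,385),interpolation=cv2.INTER_CUBIC);b=np.vstack([b,np.zeros((15,220,3),np.uint8)])
cv2.imwrite("pics/final.png",np.hstack([a,b]))
print(proj(w,[[.527,.1015,.116],[.527,.1015,.121],[.527,.1015,.153]]).ravel())
```

```text
t 27.7333 p [0.5881 0.0919 0.2497] [179.7679   0.2215 170.5107] F [-0.3759  0.332   0.1426] T [-0.0013  0.0417  0.0021] w 0.0437
[319.4584 115.4199 319.4577 115.6212 319.4524 117.0919]
```

View pics/final.png

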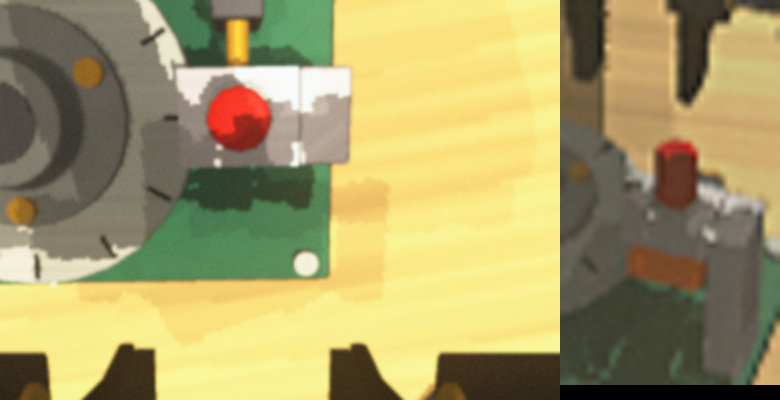

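The final pictures show the pin upright with its collar on the bracket, the ear under it, and the gripper well clear. Handing in.

```bash
python3 -c "
from cell import env
print(env.sign_off())"
```

```text
the job is handed in; nothing more can be done
None
```

The job is done and handed in at about 28 s of robot time. I wound the crank clockwise about 1,070° (three turns) until the orange ear bore on the stop screw. I then pushed the red-headed pin fully home through the bracket into the ear and let go.

- **Bearing on the stop:** the handle load rose from about 2.5–3 N to about 9.9 N, with one reading of 10.2 N. That is a rise of about 7 N, inside the firm band and short of strain.
- **Pin home:** it went down with small forces and then seated at about 25 N. Its collar was at bracket height within 0.3 mm. The last pictures show it upright on the bracket with the gripper clear and no load on the tool.
- **Ear position:** a view past the bracket before the pin went in showed the ear's edge at the tip of the brass screw. The plate rotation from the top camera was about 26.8°, taken from the faceplate ticks assuming they are 30° apart.

**Checks that disagreed:**
- While pushing on the stop, the force rose only about 0.5 N per mm of tool travel instead of 1.3. After release the handle sat about 35° behind where the tool had been.
- I put this down to the fingers yielding sideways under load. The handle's resting position does match the plate rotation, so I relied on the force reading. I did not test this explanation separately.
- While checking this I also backed the tool off about 12 mm once and wound forward again.
- The two cameras differed by up to 6 mm on the pin's position. I used the wrist camera.

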